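# Lay gift tubes in the marking jig, clamp, mark and free the row

### The arm

A 6-joint arm with a two-finger parallel gripper is mounted at the origin on the work surface. World frame = base frame: x ahead of the robot, y to its left, z up, the work surface at z = 0. Lengths are in m, angles in rad, forces in N, time in s.
With the tool pointing down it reaches from about 0.325 to 0.9 m from the base axis. Payload 6.1 kg.
Tool frame: the origin (TCP) lies on the centre line of the jaws, within the pads' length; the fingertips stand 14 mm ahead of it and the grasp point (between the pads) lies 5 mm behind it (nose_length is the distance from the TCP to the fingertips, in m); z points along the fingers, y is the line along which they close (so a half turn about z gives the same grasp; the last joint's range is limited). The gripper opens to 87 mm and grips with 3 to 60 N. Pads are 19 mm wide; open, the fingers measure 117 mm over their backs; the gripper's body (75 mm by 190 mm) begins 51 mm behind the grasp point.
Start: joints at [-1.33, 0.22, 1.526, -0, 1.395, -0.126], TCP at [0.224, -0.583, 0.237] pointing down, gripper open.
Joint ranges: [-2.98, 2.98], [-0.91, 2.08], [0.09, 2.57], [-1.24, 4.39], [0.2, 2.65], [-2.68, 2.68]. Speed limits (rad/s): [2.57, 2.57, 3.01, 3.14, 3.14, 3.14].

### API

Orientations are given as a unit quaternion [w, x, y, z].
In Python, from workcell import observe, get_image, get_calibration, sign_off, look_for, place_of, nose_length gives the robot as it stands.
- The arm moves only by the tool arm_command, never from a script. Its argument "motion" is a list that holds one entry, the list of rows, each a list of 7 numbers: the turn, a rotation vector about the tool's x, y, z in degrees, then the shift along the tool's x, y, z in m, then the opening, from -1 (shut) to 1 (fully open). A call has 1 to 5 rows; each row shifts and turns the commanded pose from where the row before left it, along the tool's axes as they then stand; what a row does not reach is not made up. A row lasts 1/12 s, in which the tool goes at most 41.7 mm and 7.16 degrees, less where a joint would pass 70% of its speed; a pose out of reach is approached as far as the arm can. A call with a gripper value outside its range is refused whole. The fingers move at their own pace and stop on an object; "squeeze" is the grip in N (left out, the last holds). Time passes only in rows, so rows that do not move let the fingers close. It gives the time, the measured TCP pose, the force, the opening and the grip force at its end, in the units of the state.
- observe(): the state, without advancing time (a new reading comes with each control period).
- get_image(name): name is "side" or "top" or "wrist"; returns the picture (400x640x3 uint8, red, green, blue); there is no depth.
- get_calibration(name): a dict with "mtx" (3x3 intrinsics, pixels), "D" ([k1, k2, p1, p2, k3] as OpenCV has them; the pictures are not rectified), "extrinsics" (4x4, takes a point from camera to world coordinates); the wrist camera has in their place "T_tool_cam" (4x4, takes a point from camera to tool coordinates, whose origin is the TCP and whose axes are the flange's). Camera axes: x right, y up, looking along -z (the intrinsics and any distortion apply to the point x, -y, -z); pixel columns grow to the right and rows downward; lengths in m; the calibration is good to about 2 mm. A picture is of the moment at which its call begins: read the wrist's pose just before it. get_calibration takes no time and is no camera call.
- sign_off(): hands the job in; it is judged then, once.
Trained networks look in the newest picture that a camera, given by its name, has taken for a name from the list of things; names that differ only in an ending like _2 or _b are one class to them, and where a whole thing is asked for, a point or a joint stands for the part that bears it (a point fixed in the world has none). Each returns a list of dicts, best first, with "confidence" (0 to 1); they miss things now and then, are a little off and sometimes report something else, mostly with a low value. They report only what shows in the picture. A call takes as long as a camera call. They do not tell look-alikes from the thing itself.
- look_for(camera, label): "centre" ([column, row] in pixels, amid what is visible of it).
- place_of(camera, label): "centre" ([column, row] in pixels: a listed point, or the origin of a listed thing).
The state is a dict: "clock": time; "joints": joint angles; "qd": joint speeds; "joint_efforts": joint torques, N m; "tcp_pos": TCP position; "tool_rot": TCP orientation; "contact_force": force on the tool from outside, world axes, zero at the start; "torque": the same for the moment, N m; "opening": opening from 0.0 (shut) to 1.0 (fully open); "grip_force": force on a finger pad.
Only numpy, scipy, OpenCV 4.12 (cv2) and the standard library are available. Lean on these libraries where they do the work, as an engineer would, in place of code of your own. Each camera call takes 0.05 s, during which the arm holds its last target. There are 200 camera calls.

### The job

Every gift tube of cookies standing on the bench has to be date-marked in the jig: loosen the jig's sliding stop by its clamp knob and slide it out of the way, lay all the tubes on their sides on the two rods, end to end, then slide the stop in until the row is snug between it and the end block and turn the clamp knob clockwise until it is tight. When the row is locked, press the plunger on the end block right down to its stop and let it come back up. Then loosen the clamp again and slide the stop fully back, leaving the marked tubes lying on the rods for collection, and disturb nothing else on the bench.

Things in the scene. Friction and masses are not known exactly. Their poses are not given: they have to be found in the camera images.
- tube0: one of up to four identical gift tubes of cookies (only some are there): closed card cylinder with tin ends, 44 mm diameter, 70 mm long, 75 to 155 g. Origin at its middle; its z axis is its long axis. It starts standing upright on the bench beyond the jig; either end may face the end block when it is laid
- tube1: one of up to four identical gift tubes of cookies (only some are there): closed card cylinder with tin ends, 44 mm diameter, 70 mm long, 75 to 155 g. Origin at its middle; its z axis is its long axis. It starts standing upright on the bench beyond the jig; either end may face the end block when it is laid
- tube2: one of up to four identical gift tubes of cookies (only some are there): closed card cylinder with tin ends, 44 mm diameter, 70 mm long, 75 to 155 g. Origin at its middle; its z axis is its long axis. It starts standing upright on the bench beyond the jig; either end may face the end block when it is laid
- tube3: one of up to four identical gift tubes of cookies (only some are there): closed card cylinder with tin ends, 44 mm diameter, 70 mm long, 75 to 155 g. Origin at its middle; its z axis is its long axis. It starts standing upright on the bench beyond the jig; either end may face the end block when it is laid
- row (a point): start of the row on the jig: point on the end block's face where the axis of a laid tube ends, 51 mm above the bench (the height of a laid tube's axis). y points along the rods, away from the end block towards the sliding stop; x is horizontal across the rods (the stop's guide rail and clamp knob lie on the -x side), z up
- jig: the fixed jig: base plate 485 x 180 x 24 mm with an 8 mm lip on its +x edge; two rods 10 mm thick, 28 mm apart, 405 mm long, tops 33 mm above the bench; end block 62 mm wide, 60 mm long, 85 mm high; guide rail 20 mm wide, top 33 mm high, 75 mm on the -x side of the row. Origin on the bench, 170 mm from the end block's face in y of row; same axes
- stop_face (a point): centre of the sliding stop's plate face that meets the last tube (it faces -y of row), 51 mm above the bench; axes as row. The plate is 10 mm thick, its top 72 mm above the bench; it reaches from 24 mm on the +x side to its saddle over the guide rail, 75 mm on the -x side (saddle top 62 mm high, 60 mm long)
- stop (a joint): position of the sliding stop on its guide rail = gap between end block face and stop face, 0 to 0.35 m. Slides with about 3 N when the clamp is loose; the tight clamp holds it against more than 25 N. It starts clamped in the way of the tubes. It can be moved by holding the clamp knob
- clamp (a joint): turn of the clamp knob: 0 fully loose, 1.4 rad fully tight; it turns clockwise seen from above to tighten. The pad grips the rail from about 0.6; count it as loose below 0.35 and as tight above 1.1. Turning takes about 0.2 N m and it stays where it is left
- knob_grip (a point): black clamp knob on the sliding stop: upright wing bar 54 mm long, 13 mm wide, 26 mm high on a round hub. The point is on the turning axis, mid-bar, 92 mm above the bench, 11 mm below the bar's top, 75 mm on the -x side of stop_face and 36 mm behind that face. Its x axis lies along the bar and turns with the knob; at joint value 0 the bar lies across the rail (along x of row)
- plunger (a joint): travel of the spring plunger on the end block: 0 up, 0.014 m fully down on its stop; count it as down beyond 0.0115. Spring force 2 N at the top to 6.5 N at the bottom; it springs back when released
- plunger_top (a point): centre of the top of the plunger's round black head (34 mm across), 119 mm above the bench when up, on the end block 30 mm behind its face
- bowl: steel bowl with cookies, 140 mm wide, 55 mm high, a bystander on the bench; origin at its underside
- slip_cup: steel cup with paper slips, 80 mm wide, 110 mm high, a bystander; origin at its underside
- spatula: spatula lying on the bench to the left of the jig, 200 mm long, a bystander
Not all that is in view belongs to the job. Leave any blue or green look-alike of the tube2 alone.

How it is judged:
By the outcome, as a careful person would: the job done as asked, in the order asked, and still so for the second after the job is handed in, with the robot touching nothing.
Of tube0, tube1, tube2, tube3 only 2 to 3 are there at a start; the rules pass over those that are not, and their reading is None.
At some moment in a run one of tube0, tube1, tube2, tube3 may be knocked a few centimetres aside while the robot is not near it.
Once in a run the grip may slacken for a moment while it holds something.
It also fails if it takes over 210 s, if anything falls off the work surface, if the arm or the gripper's body presses on something with over 40 N, if the wrist force passes 120 N, or if a joint passes its speed limit or range.

## Working session

There is one attempt and no reset: what is moved stays moved. The work goes in short steps, Python scripts to look and compute and a tool call to move; the robot and the scene stay as the last step left them, time stands still between calls to the robot, and variables do not carry over. Pictures are saved under pics/ and viewed, at most 14 in all, crops included, and the job is handed in when it is done.

Besides the shell and the picture viewer there is one more tool, called after "Request:" as name([rows], argument=value, ...), one row to a line, values as JSON. arm_command: Moves the arm, as the interface text tells. Its arguments: {"type":"object","properties":{"motion":{"type":"array"},"squeeze":{"type":"number"}},"required":["motion"]}

```bash
mkdir -p pics; ls
cat > h.py <<'E'
import numpy as np, cv2
from scipy.spatial.transform import Rotation as R
from workcell import *
def pose():
    s=observe(); q=s["tool_rot"]; T=np.eye(4); T[:3,:3]=R.from_quat([q[1],q[2],q[3],q[0]]).as_matrix(); T[:3,3]=s["tcp_pos"]; return T
def cam(name,T=None):
    c=get_calibration(name)
    E=np.array(c["extrinsics"]) if "extrinsics" in c else (pose() if T is None else T)@np.array(c["T_tool_cam"])
    return np.array(c["mtx"]),np.array(c["D"]),E
def ground(name,px,z,T=None):
    K,D,E=cam(name,T); u=cv2.undistortPoints(np.array([[px]],float),K,D)[0,0]
    d=E[:3,:3]@np.array([u[0],-u[1],-1]); o=E[:3,3]; return o+d*(z-o[2])/d[2]
def project(name,P,T=None):
    K,D,E=cam(name,T); p=(np.atleast_2d(P)-E[:3,3])@E[:3,:3]; p=p*[1,-1,-1]
    return cv2.projectPoints(p,np.zeros(3),np.zeros(3),K,D)[0][:,0]
def snap(name,f,crop=None):
    im=get_image(name); 
    if crop: x0,y0,x1,y1=crop; im=cv2.resize(im[y0:y1,x0:x1],None,fx=2,fy=2,interpolation=cv2.INTER_CUBIC)
    cv2.imwrite("pics/"+f,cv2.cvtColor(im,cv2.COLOR_RGB2BGR))
E
python3 - <<'E'
from h import *
snap("top","top0.png"); snap("side","side0.png")
for c in("top","side"):
    for l in("tube0","row","stop_face","knob_grip","plunger_top","bowl","slip_cup","spatula","jig"):
        r=place_of(c,l); print(c,l,[(np.round(x["centre"]).tolist(),round(x["confidence"],2)) for x in r])
        if c=="top":
            z={"tube0":.035,"row":.051,"stop_face":.051,"knob_grip":.092,"plunger_top":.119}.get(l,0)
            for x in r: print("   ",ground(c,x["centre"],z).round(4))
    print(np.array(get_calibration(c)["extrinsics"]).round(3).tolist())
print(observe(),nose_length)
print(pose().round(3)); print(np.array(get_calibration("wrist")["T_tool_cam"]).round(3))
E
```

```text
pics
top tube0 [([264.0, 126.0], 0.83), ([272.0, 165.0], 0.77), ([235.0, 156.0], 0.59), ([320.0, 141.0], 0.57), ([295.0, 134.0], 0.49)]
    [0.7601 0.124  0.035 ]
    [0.6464 0.0966 0.035 ]
    [0.6705 0.204  0.035 ]
    [ 0.7191 -0.0376  0.035 ]
    [0.7373 0.0341 0.035 ]
top row [([349.0, 210.0], 0.6)]
    [ 0.5237 -0.1212  0.051 ]
top stop_face [([312.0, 208.0], 0.72)]
    [ 0.5242 -0.0189  0.051 ]
top knob_grip [([304.0, 232.0], 0.56)]
    [0.4567 0.0022 0.092 ]
top plunger_top [([363.0, 208.0], 0.56)]
    [ 0.5238 -0.1527  0.119 ]
top bowl [([150.0, 204.0], 0.92), ([287.0, 207.0], 0.25)]
    [0.5315 0.4515 0.    ]
    [0.5321 0.053  0.    ]
top slip_cup [([472.0, 242.0], 0.74)]
    [ 0.4417 -0.4826  0.    ]
top spatula [([168.0, 266.0], 0.82)]
    [0.3527 0.3892 0.    ]
top jig [([289.0, 208.0], 0.69), ([472.0, 239.0], 0.24)]
    [0.527  0.0488 0.    ]
    [ 0.4503 -0.4806  0.    ]
[[0.023, 0.994, -0.105, 0.42], [-1.0, 0.023, 0.003, -0.03], [0.006, 0.105, 0.994, 1.335], [0.0, 0.0, 0.0, 1.0]]
side tube0 [([252.0, 247.0], 0.9), ([239.0, 220.0], 0.78), ([272.0, 219.0], 0.77), ([259
[... 858 characters left out ...]
rts': array([-2.39563360e-04, -4.94575095e+01, -3.87720895e+01,  6.97492808e-02,
        4.68102819e-02, -1.10621656e-05]), 'tcp_pos': array([ 0.22413321, -0.58342548,  0.23655599]), 'tool_rot': array([ 1.50390245e-05,  9.83227343e-01,  1.82384186e-01, -1.24272318e-05]), 'contact_force': array([ 0.80204509,  1.27382713, -0.41282542]), 'torque': array([ 0.01464149, -0.00610987, -0.06700341]), 'grip_force': 0.0, 'opening': 1.0030092907357027} 0.014
[[ 0.933  0.359 -0.     0.224]
 [ 0.359 -0.933 -0.    -0.583]
 [-0.     0.    -1.     0.237]
 [ 0.     0.     0.     1.   ]]
[[-0.001  0.968  0.251  0.069]
 [ 1.     0.     0.001  0.   ]
 [ 0.001  0.251 -0.968 -0.148]
 [ 0.     0.     0.     1.   ]]
```

Run:
```python
import cv2
im=cv2.imread("pics/top0.png")[100:300,130:500]; cv2.imwrite("pics/top0c.png",cv2.resize(im,None,fx=2.1,fy=2.1,interpolation=cv2.INTER_CUBIC))
```

```text
(no output)
```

View pics/top0c.png

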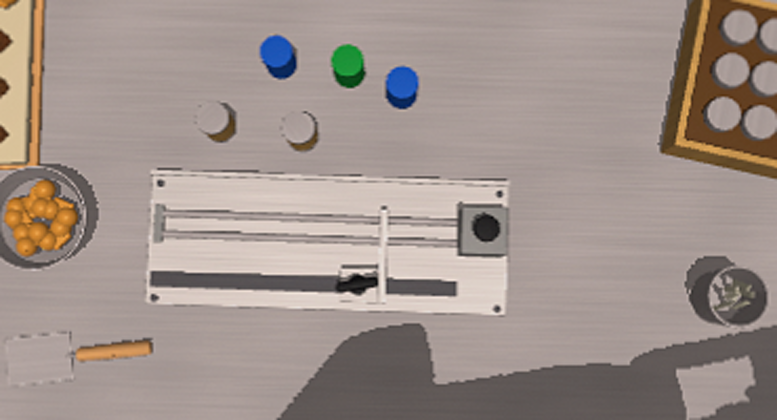

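View pics/side0.png

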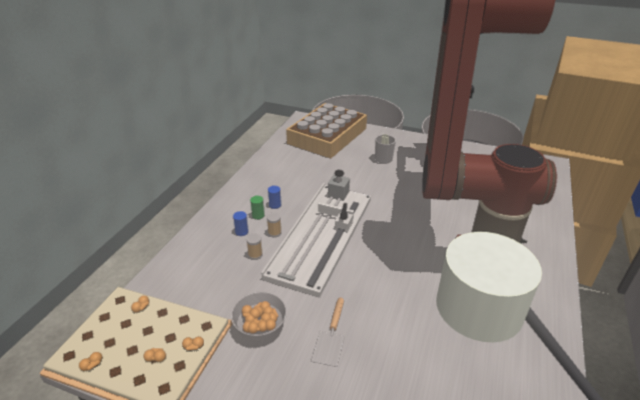

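```bash
cat >> h.py <<'E'
def to(p,T=None):
    "shift in present tool axes to world point p"
    T=pose() if T is None else T; return (T[:3,:3].T@(np.array(p)-T[:3,3])).round(4)
def yaw(T=None):
    T=pose() if T is None else T; return np.degrees(np.arctan2(T[1,0],T[0,0])).round(2)
E
python3 - <<'E'
from h import *
P=[ground("top",(130+u/2.1,100+v/2.1),.024) for u,v in [(160,183),(500,194),(154,297),(497,309)]]
print(np.round(P,4)); a=np.array(P)
for i,j in((1,0),(3,2)): d=a[i]-a[j]; print(np.degrees(np.arctan2(-d[0]*-1,-d[1])),np.linalg.norm(d))
# tube tops / decoys at z=.07
for u,v in [(212,120),(299,126),(275,48),(347,59),(402,80)]: print(ground("top",(130+u/2.1,100+v/2.1),.07).round(4))
E
```

```text
[[ 0.5803  0.2847  0.024 ]
 [ 0.5761 -0.1771  0.024 ]
 [ 0.4261  0.2854  0.024 ]
 [ 0.4208 -0.1749  0.024 ]]
-0.5264929157774818 0.46183027513128616
-0.6629475635891952 0.46038424413950435
[0.66  0.209 0.07 ]
[0.6546 0.094  0.07  ]
[0.7591 0.1295 0.07  ]
[0.7464 0.0333 0.07  ]
[ 0.7197 -0.0403  0.07  ]
```

Request:
arm_command([
  [[0, 0, -7, 0, 0, 0, 1], [0, 0, -7, 0, 0, 0, 1], [0, 0, -7, 0, 0, 0, 1], [0, 0, -7, 0, 0, 0, 1], [0, 0, -7, 0, 0.04, 0, 1]],
])

```text
clock: 1.42
tcp_pos: [0.2504, -0.6053, 0.2341]
tool_rot: [-0.004, 0.882, 0.471, -0.0]
contact_force: [-0.9, -1.4, -0.1]
opening: 1.002
grip_force: 0.0
```

Request:
arm_command([
  [[0, 0, -7.15, 0, 0, 0, 1], [0, 0, -7.15, 0, 0, 0, 1], [0, 0, -7.15, 0, 0, 0, 1], [0, 0, -7.15, 0, 0, 0, 1], [0, 0, -7.15, 0, 0, 0, 1]],
])

```text
clock: 1.83
tcp_pos: [0.2544, -0.6097, 0.2363]
tool_rot: [-0.0, 0.694, 0.72, 0.0]
contact_force: [0.4, -0.3, 0.4]
opening: 1.006
grip_force: 0.0
```

Request:
arm_command([
  [[0, 0, -7.15, 0, 0, 0, 1], [0, 0, 0, 0.04, 0, 0, 1], [0, 0, 0, 0.04, 0, 0, 1], [0, 0, 0, 0.04, 0, 0, 1], [0, 0, 0, 0.04, 0, 0, 1]],
])

```text
clock: 2.25
tcp_pos: [0.2291, -0.4499, 0.2358]
tool_rot: [-0.0, 0.65, 0.76, 0.0]
contact_force: [1.1, -0.0, 0.4]
opening: 0.997
grip_force: 0.0
```

Request:
arm_command([
  [[0, 0, 0, 0.04, 0, 0, 1], [0, 0, 0, 0.04, 0, 0, 1], [0, 0, 0, 0.04, 0, 0, 1], [0, 0, 0, 0.04, 0, 0, 1], [0, 0, 0, 0.04, 0, 0, 1]],
])

```text
clock: 2.67
tcp_pos: [0.1981, -0.2523, 0.2362]
tool_rot: [0.0, 0.65, 0.76, 0.0]
contact_force: [0.3, 0.9, 1.2]
opening: 1.001
grip_force: 0.0
```

Run:
```python
from h import *
print(pose().round(4),observe()["joints"].round(3)); print(yaw(),to([.457,.0022,.2]))
```

```text
[[-1.546e-01  9.880e-01  2.000e-04  1.981e-01]
 [ 9.880e-01  1.546e-01 -0.000e+00 -2.523e-01]
 [-1.000e-04  1.000e-04 -1.000e+00  2.362e-01]
 [ 0.000e+00  0.000e+00  0.000e+00  1.000e+00]] [-1.153 -0.6    2.232  0.     1.509 -1.308]
98.89 [0.2114 0.2952 0.0363]
```

Request:
arm_command([
  [[0, 0, 0, 0.0235, 0.0328, 0.004, 1], [0, 0, 0, 0.0235, 0.0328, 0.004, 1], [0, 0, 0, 0.0235, 0.0328, 0.004, 1], [0, 0, 0, 0.0235, 0.0328, 0.004, 1], [0, 0, 0, 0.0235, 0.0328, 0.004, 1]],
])

```text
clock: 3.08
tcp_pos: [0.3436, -0.1109, 0.2172]
tool_rot: [0.001, 0.65, 0.76, 0.0]
contact_force: [0.1, -1.0, -0.2]
opening: 1.003
grip_force: 0.0
```

Request:
arm_command([
  [[0, 0, 0, 0.0235, 0.0328, 0.004, 1], [0, 0, 0, 0.0235, 0.0328, 0.004, 1], [0, 0, 0, 0.0235, 0.0328, 0.004, 1], [0, 0, 0, 0.0235, 0.0328, 0.004, 1], [0, 0, 0, 0, 0, 0, 1]],
])

```text
clock: 3.5
tcp_pos: [0.4602, 0.0054, 0.1991]
tool_rot: [-0.001, 0.648, 0.761, 0.001]
contact_force: [-0.6, 0.0, -0.3]
opening: 1.001
grip_force: 0.0
```

Run:
```python
from h import *
T=pose(); print(T[:3,3].round(4),yaw(T)); snap("wrist","w1.png")
for l,z in(("knob_grip",.092),("stop_face",.051),("row",.051),("plunger_top",.119)):
    for x in place_of("wrist",l): print(l,np.round(x["centre"]),round(x["confidence"],2),ground("wrist",x["centre"],z,T).round(4))
```

```text
[0.4602 0.0054 0.1991] 99.19
knob_grip [315. 192.] 0.79 [0.4506 0.0139 0.092 ]
stop_face [388. 235.] 0.74 [ 0.5252 -0.0265  0.051 ]
row [364. 319.] 0.96 [ 0.5207 -0.1204  0.051 ]
```

View pics/w1.png

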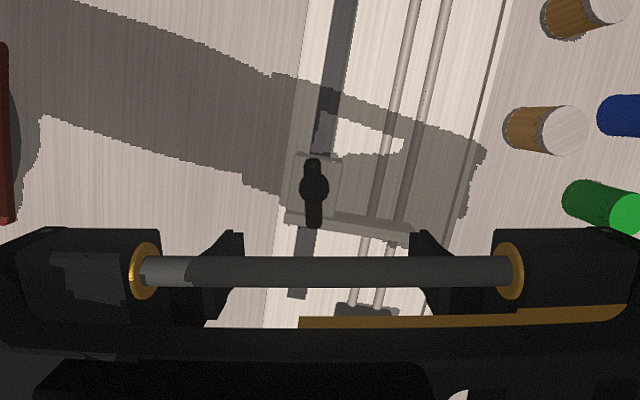

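Run:
```python
from h import *
T=pose()
a=[ground("wrist",p,.103,T) for p in [(312,158),(316,228)]]; print(np.round(a,4),np.mean(a,0).round(4),np.degrees(np.arctan2(*(a[0]-a[1])[[1,0]])))
print(ground("wrist",(315,192),.098,T).round(4))
print(project("wrist",[[.45,.012,.103],[.4455,.012+.0266,.103],[.4545,.012-.0266,.103]],T).round(1))
K,D,E=cam("wrist",T); print(E[:3,3].round(3))
for z in(.033,): print([ground("wrist",p,z,T).round(4) for p in [(410,40),(391,220),(444,40),(398,220)]])
```

```text
[[ 0.4413  0.0356  0.103 ]
 [ 0.4523 -0.0183  0.103 ]] [0.4468 0.0086 0.103 ] 101.49934728441121
[0.4473 0.0091 0.098 ]
[[318.8 190.3]
 [318.2 154.8]
 [319.5 224. ]]
[0.447 0.068 0.349]
[array([0.5108, 0.1449, 0.033 ]), array([ 0.527 , -0.0229,  0.033 ]), array([0.5412, 0.1503, 0.033 ]), array([ 0.534 , -0.0218,  0.033 ])]
```

Run:
```python
from h import *
print(to([.4485,.010,.088]))
```

```text
[ 0.0113 -0.0068  0.1128]
```

Request:
arm_command([
  [[0, 0, 1.5, 0.0056, -0.01, 0.025, 0.2], [0, 0, 0, 0.0, 0, 0.025, 0.2], [0, 0, 0, 0, 0, 0.025, -0.1], [0, 0, 0, 0, 0, 0.02, -0.1], [0, 0, 0, 0, 0, 0.017, -0.1]],
], squeeze=40)

```text
clock: 4.17
tcp_pos: [0.4457, 0.0034, 0.0878]
tool_rot: [0.0, 0.661, 0.75, 0.0]
contact_force: [0.3, -0.4, 0.1]
opening: 0.704
grip_force: 0.0
```

Run:
```python
from h import *
T=pose(); print(T[:3,3].round(4),yaw(),to([.4485,.010,.088]),observe()["contact_force"].round(1),observe()["opening"])
snap("wrist","w2.png")
```

```text
[0.4457 0.0034 0.0878] 97.26 [ 0.0062  0.0036 -0.0002] [ 0.3 -0.4  0.1] 0.7037626177694257
```

View pics/w2.png

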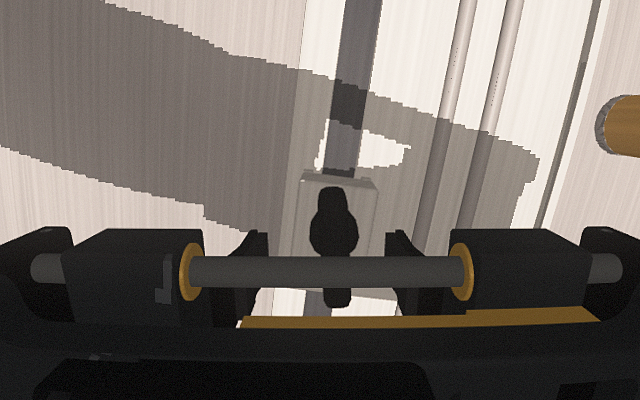

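Run:
```python
from h import *
T=pose()
a=[ground("wrist",p,.103,T) for p in [(331,187),(337,306)]]; print(np.round(a,4),np.mean(a,0).round(4),np.degrees(np.arctan2(*(a[0]-a[1])[[1,0]])))
print(place_of("wrist","knob_grip"), [to([*np.mean(a,0)[:2],.088])])
```

```text
[[ 0.441   0.0442  0.103 ]
 [ 0.4507 -0.0091  0.103 ]] [0.4458 0.0175 0.103 ] 100.28200301389924
[{'centre': [335.7, 246.2], 'confidence': 0.95}] [array([ 0.0134,  0.0036, -0.0015])]
```

Request:
arm_command([
  [[0, 0, -3, 0.01, 0.0036, 0, -0.1], [0, 0, 0, 0, 0, 0, -1], [0, 0, 0, 0, 0, 0, -1], [0, 0, 0, 0, 0, 0, -1], [0, 0, 0, 0, 0, 0, -1]],
], squeeze=40)

```text
clock: 4.68
tcp_pos: [0.4483, 0.0142, 0.0896]
tool_rot: [-0.0, 0.64, 0.768, -0.001]
contact_force: [-6.0, -1.5, 8.0]
opening: 0.27
grip_force: 40.0
```

Request:
arm_command([
  [[0, 0, 0, 0, 0, 0, -1], [0, 0, 0, 0, 0, 0, -1], [0, 0, 0, 0, 0, 0, -1], [0, 0, 0, 0, 0, 0, -1], [0, 0, 0, 0, 0, 0, -1]],
])

```text
clock: 5.1
tcp_pos: [0.4483, 0.0142, 0.0896]
tool_rot: [-0.0, 0.64, 0.768, -0.001]
contact_force: [-5.7, -2.6, 8.6]
opening: 0.263
grip_force: 40.0
```

Request:
arm_command([
  [[0, 0, 0, 0, 0, 0, -0.2], [0, 0, 0, 0, 0, 0, -0.2], [0, 0, 0, 0, 0, -0.009, -0.2], [0, 0, 0, 0, 0, 0, -1], [0, 0, 0, 0, 0, 0, -1]],
])

```text
clock: 5.52
tcp_pos: [0.4499, 0.0149, 0.0986]
tool_rot: [0.001, 0.64, 0.768, 0.001]
contact_force: [0.0, -0.5, -1.1]
opening: 0.319
grip_force: 0.0
```

Request:
arm_command([
  [[0, 0, 0, 0, 0, 0, -1], [0, 0, 0, 0, 0, 0, -1], [0, 0, 0, 0, 0, 0, -1], [0, 0, 0, 0, 0, 0, -1], [0, 0, 0, 0, 0, 0, -1]],
])

```text
clock: 5.93
tcp_pos: [0.4482, 0.015, 0.0975]
tool_rot: [-0.001, 0.64, 0.768, -0.001]
contact_force: [-4.5, -1.3, 5.9]
opening: 0.144
grip_force: 40.0
```

Request:
arm_command([
  [[0, 0, -5, 0, -0.0015, 0, -1], [0, 0, -6, 0, 0, 0, -1], [0, 0, -6, 0, 0, 0, -1], [0, 0, -6, 0, 0, 0, -1], [0, 0, -6, 0, 0, 0, -1]],
])

```text
clock: 6.35
tcp_pos: [0.447, 0.0145, 0.0974]
tool_rot: [-0.0, 0.425, 0.905, -0.001]
contact_force: [-3.7, -2.5, 4.0]
opening: 0.145
grip_force: 40.0
```

Run:
```python
from h import *
s=observe(); print(yaw(),s["tcp_pos"].round(4),s["contact_force"].round(1),s["torque"].round(2),s["opening"])
```

```text
129.71 [0.447  0.0145 0.0974] [-3.7 -2.5  4. ] [-0.37  0.5  -0.18] 0.14464067155112564
```

Request:
arm_command([
  [[0, 0, -6, 0, 0, 0, -1], [0, 0, -6, 0, 0, 0, -1], [0, 0, -6, 0, 0, 0, -1], [0, 0, -6, 0, 0, 0, -1], [0, 0, -6, 0, 0, 0, -1]],
])

```text
clock: 6.77
tcp_pos: [0.4463, 0.0146, 0.0973]
tool_rot: [-0.001, 0.176, 0.984, -0.0]
contact_force: [-5.2, -2.0, 6.2]
opening: 0.15
grip_force: 40.0
```

Request:
arm_command([
  [[0, 0, -6, 0, 0, 0, -1], [0, 0, -6, 0, 0, 0, -1], [0, 0, -5, 0, 0, 0, -1], [0, 0, -2, 0, 0, 0, -1], [0, 0, 0, 0, 0, 0, -1]],
])

```text
clock: 7.18
tcp_pos: [0.4462, 0.0146, 0.0974]
tool_rot: [-0.002, 0.013, 1.0, -0.0]
contact_force: [-6.8, -1.1, 7.0]
opening: 0.148
grip_force: 40.0
```

Run:
```python
from h import *
s=observe(); print(yaw(),s["tcp_pos"].round(4),s["contact_force"].round(1),s["torque"].round(2),s["opening"],s["joints"].round(2))
```

```text
178.54 [0.4462 0.0146 0.0974] [-6.8 -1.1  7. ] [-0.18  0.95 -0.04] 0.1478215353267018 [-0.14 -0.06  2.1  -0.    1.1  -1.69]
```

Request:
arm_command([
  [[0, 0, 0, 0.002, 0.015, 0.001, -1], [0, 0, 0, 0.0005, 0.03, 0, -1], [0, 0, 0, 0.0005, 0.03, 0, -1], [0, 0, 0, 0.0005, 0.03, 0, -1], [0, 0, 0, 0.0005, 0.03, 0, -1]],
])

```text
clock: 7.6
tcp_pos: [0.4473, 0.1507, 0.0973]
tool_rot: [0.0, 0.014, 1.0, -0.0]
contact_force: [-1.0, -3.2, 6.1]
opening: 0.145
grip_force: 40.0
```

Request:
arm_command([
  [[0, 0, 0, 0.0005, 0.03, 0, -1], [0, 0, 0, 0.0005, 0.03, 0, -1], [0, 0, 0, 0.0005, 0.025, 0, -1], [0, 0, 0, 0, 0, 0, -1], [0, 0, 0, 0, 0, 0, -1]],
])

```text
clock: 8.02
tcp_pos: [0.4482, 0.2372, 0.0973]
tool_rot: [0.0, 0.013, 1.0, 0.001]
contact_force: [-2.5, 1.2, 7.9]
opening: 0.144
grip_force: 40.0
```

Run:
```python
from h import *
s=observe(); print(yaw(),s["tcp_pos"].round(4),s["contact_force"].round(1),s["torque"].round(2),s["opening"],s["joints"].round(2))
```

```text
178.56 [0.4482 0.2372 0.0973] [-2.5  1.2  7.9] [ 0.32  0.33 -0.03] 0.14395269317179077 [ 0.33  0.09  1.95  0.    1.1  -1.22]
```

Request:
arm_command([
  [[0, 0, 0, 0, 0.013, 0, -1], [0, 0, 0, 0, 0.01, 0, -1], [0, 0, 0, 0, 0.005, 0, -1], [0, 0, 0, 0, 0.004, 0, -1], [0, 0, 0, 0, 0, 0, -1]],
])

```text
clock: 8.43
tcp_pos: [0.4486, 0.2675, 0.0973]
tool_rot: [-0.0, 0.013, 1.0, -0.0]
contact_force: [-4.3, -1.2, 9.6]
opening: 0.143
grip_force: 40.0
```

Request:
arm_command([
  [[0, 0, 0, 0, 0.003, 0, -1], [0, 0, 0, 0, 0.002, 0, -1], [0, 0, 0, 0, 0.0, 0, -1]],
])

```text
clock: 8.68
tcp_pos: [0.4487, 0.2681, 0.0973]
tool_rot: [-0.001, 0.013, 1.0, -0.004]
contact_force: [-6.7, -19.4, 16.2]
opening: 0.149
grip_force: 40.0
```

Run:
```python
from h import *
s=observe(); print(yaw(),s["tcp_pos"].round(4),s["contact_force"].round(1),s["torque"].round(2),s["opening"])
```

```text
178.49 [0.4487 0.2681 0.0973] [ -6.7 -19.4  16.2] [-3.26  0.91 -0.05] 0.14908234756448185
```

Request:
arm_command([
  [[0, 0, 0, 0, -0.004, 0, -1], [0, 0, 0, 0, 0, 0, 0.3], [0, 0, 0, 0, 0, 0, 0.3], [0, 0, 0, 0, 0, 0, 0.3], [0, 0, 0, 0, 0, -0.03, 0.3]],
])

```text
clock: 9.1
tcp_pos: [0.4448, 0.2662, 0.1208]
tool_rot: [-0.005, 0.014, 1.0, -0.002]
contact_force: [-0.7, -0.0, -1.6]
opening: 0.363
grip_force: 0.0
```

Request:
arm_command([
  [[0, 0, 0, 0, 0, -0.04, 1], [0, 0, 0, 0, 0, -0.04, 1], [0, 0, 0, -0.02, -0.03, -0.03, 1], [0, 0, 0, -0.02, -0.03, -0.01, 1], [0, 0, 0, -0.02, -0.03, 0, 1]],
])

```text
clock: 9.52
tcp_pos: [0.5068, 0.1799, 0.2476]
tool_rot: [0.004, 0.012, 1.0, 0.001]
contact_force: [0.6, -0.1, -0.8]
opening: 0.741
grip_force: 0.0
```

Request:
arm_command([
  [[0, 0, 0, -0.02, -0.02, 0, 1], [0, 0, 0, 0, 0, 0, 1]],
])

```text
clock: 9.68
tcp_pos: [0.5267, 0.1554, 0.2434]
tool_rot: [0.001, 0.016, 1.0, -0.001]
contact_force: [-0.8, 1.0, -0.3]
opening: 0.898
grip_force: 0.0
```

```bash
cat >> h.py <<'E'
def wristj(Rt,j1,s):
    "j4,j5,j6 for rotation Rt given j1 and s=j2+j3"
    M=(R.from_euler("z",j1)*R.from_euler("y",s)).as_matrix().T@Rt
    j5=np.arccos(M[2,2]); j4=np.arctan2(M[1,2],M[0,2]); a=np.arctan2(M[2,1],-M[2,0])
    return np.array([j4,j5,(a-np.pi/2+np.pi)%(2*np.pi)-np.pi])
E
python3 - <<'E'
from h import *
T=pose(); s=observe(); print(T[:3,3].round(4),yaw(T),s["joints"].round(3))
j=s["joints"]; print(wristj(T[:3,:3],j[0],j[1]+j[2]))
q=np.sqrt(.5)
def fr(x,z): x=np.array(x,float);z=np.array(z,float); return np.stack([x,np.cross(z,x),z],1)
for n,x,z,j1 in [("stand camup",(q,0,q),(q,0,-q),.2),("stand camdn",(-q,0,-q),(q,0,-q),.2),("pre camup",(0,q,q),(0,q,-q),.1),("pre camdn",(0,-q,-q),(0,q,-q),.1),("lay camdn",(0,q,-q),(0,-q,-q),-.1),("lay camup",(0,-q,q),(0,-q,-q),-.1)]:
    for ss in(1.7,2.1): print(n,ss,wristj(fr(x,z),j1,ss).round(2))
snap("wrist","w3.png")
for x in place_of("wrist","tube0"): print("tube",np.round(x["centre"]),round(x["confidence"],2),ground("wrist",x["centre"],.035,T).round(4))
for x in place_of("wrist","row"): print("row",np.round(x["centre"]),round(x["confidence"],2),ground("wrist",x["centre"],.051,T).round(4))
E
```

```text
[0.5267 0.1554 0.2434] 178.2 [ 0.145  0.033  1.719 -0.002  1.387 -1.394]
[-0.00194178  1.38713564 -1.39446538]
stand camup 1.7 [-0.23  0.68  1.89]
stand camup 2.1 [-0.49  0.3   2.19]
stand camdn 1.7 [-0.23  0.68 -1.25]
stand camdn 2.1 [-0.49  0.3  -0.95]
pre camup 1.7 [ 0.79  1.41 -0.02]
pre camup 2.1 [ 0.89  1.14 -0.33]
pre camdn 1.7 [0.79 1.41 3.12]
pre camdn 2.1 [0.89 1.14 2.81]
lay camdn 1.7 [-0.79  1.41  0.02]
lay camdn 2.1 [-0.89  1.14  0.33]
lay camup 1.7 [-0.79  1.41 -3.12]
lay camup 2.1 [-0.89  1.14 -2.81]
tube [375. 291.] 0.96 [0.6661 0.2101 0.035 ]
tube [280. 284.] 0.91 [0.6531 0.096  0.035 ]
tube [559. 166.] 0.66 [0.5197 0.4175 0.035 ]
row [ 74. 186.] 0.85 [ 0.5214 -0.1217  0.051 ]
row [281. 282.] 0.22 [0.6411 0.0998 0.051 ]
```

View pics/w3.png

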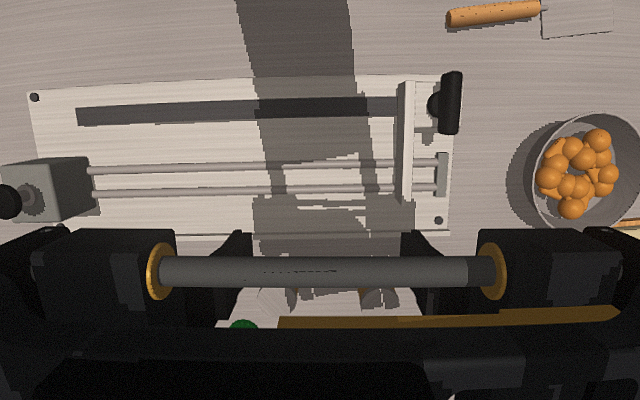

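Request:
arm_command([
  [[0, 0, 7.12, 0, 0, 0, 1], [0, 0, 7.12, 0, 0, 0, 1], [0, 0, 7.12, 0, 0, 0, 1], [0, 0, 7.12, 0, 0, 0, 1], [0, 0, 7.12, 0, 0, 0, 1]],
])

```text
clock: 10.25
tcp_pos: [0.5227, 0.1606, 0.2428]
tool_rot: [-0.0, 0.321, 0.947, 0.0]
contact_force: [1.1, -0.0, 0.2]
opening: 0.999
grip_force: 0.0
```

Request:
arm_command([
  [[0, 0, 7.12, 0, 0, 0, 1], [0, 0, 7.12, 0, 0, 0, 1], [0, 0, 7.12, 0, 0, 0, 1], [0, 0, 7.12, 0, 0, 0, 1], [0, 0, 7.12, 0, 0, 0, 1]],
])

```text
clock: 10.67
tcp_pos: [0.5227, 0.1606, 0.2428]
tool_rot: [-0.0, 0.595, 0.804, -0.0]
contact_force: [0.7, -0.6, -0.6]
opening: 0.999
grip_force: 0.0
```

Request:
arm_command([
  [[0, 0, 7.12, 0, 0, 0, 1], [0, 0, 7.12, 0, 0, 0, 1], [0, 0, 7.12, 0, 0, 0, 1], [0, 0, 7.12, 0, 0, 0, 1], [0, 0, 7.12, 0, 0, 0, 1]],
])

```text
clock: 11.08
tcp_pos: [0.5227, 0.1606, 0.2428]
tool_rot: [-0.0, 0.812, 0.583, -0.0]
contact_force: [0.2, 0.7, 0.7]
opening: 1.005
grip_force: 0.0
```

Request:
arm_command([
  [[0, 0, 7.12, 0, 0, 0, 1], [0, 0, 7.12, 0, 0, 0, 1], [0, 0, 7.12, 0, 0, 0, 1], [0, 0, 7.12, 0, 0, 0, 1], [0, 0, 7.12, 0, 0, 0, 1]],
])

```text
clock: 11.5
tcp_pos: [0.5227, 0.1606, 0.2428]
tool_rot: [-0.0, 0.952, 0.307, -0.0]
contact_force: [0.7, 0.0, -0.1]
opening: 1.005
grip_force: 0.0
```

Request:
arm_command([
  [[0, 0, 7.12, 0, 0, 0, 1], [0, 0, 7.12, 0, 0, 0, 1], [0, 0, 7.12, 0, 0, 0, 1], [0, 0, 7.12, 0, 0, 0, 1], [0, 0, 7.12, 0, 0, 0, 1]],
])

```text
clock: 11.92
tcp_pos: [0.5227, 0.1606, 0.2428]
tool_rot: [-0.0, 1.0, 0.002, -0.0]
contact_force: [-0.5, 0.6, -0.2]
opening: 1.003
grip_force: 0.0
```

Request:
arm_command([
  [[0, 6.43, 0, 0, 0, 0, 1], [0, 6.43, 0, 0, 0, 0, 1], [0, 6.43, 0, 0, 0, 0, 1], [0, 6.43, 0, 0, 0, 0, 1], [0, 6.43, 0, 0, 0, 0, 1]],
])

```text
clock: 12.33
tcp_pos: [0.523, 0.1608, 0.2436]
tool_rot: [-0.002, 0.96, 0.005, 0.28]
contact_force: [-0.1, -0.5, 0.7]
opening: 1.003
grip_force: 0.0
```

Request:
arm_command([
  [[0, 6.43, 0, 0, 0, 0, 1], [0, 6.43, 0, 0, 0, 0, 1], [0, 0, 0, 0, 0, 0, 1]],
])

```text
clock: 12.58
tcp_pos: [0.5176, 0.1598, 0.2353]
tool_rot: [-0.001, 0.925, 0.005, 0.38]
contact_force: [-1.1, -0.2, -1.7]
opening: 0.998
grip_force: 0.0
```

Run:
```python
from h import *
T=pose(); s=observe(); print(T.round(3),s["joints"].round(3),yaw(T)); 
snap("wrist","w4.png")
for x in place_of("wrist","tube0"): print("tube",np.round(x["centre"]),round(x["confidence"],2),ground("wrist",x["centre"],.035,T).round(4))
print(to([.5715,.096,.1215]))
```

```text
[[ 0.712  0.011  0.702  0.518]
 [ 0.009 -1.     0.006  0.16 ]
 [ 0.702  0.002 -0.712  0.235]
 [ 0.     0.     0.     1.   ]] [ 0.26  -0.487  2.345 -0.343  0.547  2.045] 0.71
tube [476. 169.] 0.86 [ 0.7189 -0.0386  0.035 ]
tube [424. 151.] 0.64 [0.747  0.0284 0.035 ]
tube [380. 208.] 0.6 [0.658  0.0948 0.035 ]
[-0.0503  0.0645  0.1199]
```

View pics/w4.png

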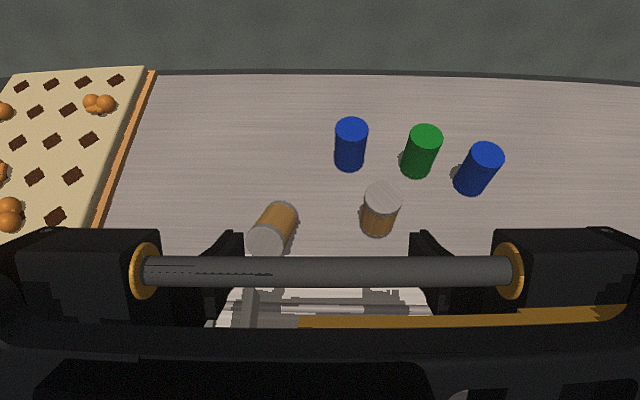

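Run:
```python
from h import *
snap("top","t5.png",(180,100,400,240))
for x in place_of("top","tube0"): print("tube",np.round(x["centre"]),round(x["confidence"],2),ground("top",x["centre"],.035).round(4))
```

```text
tube [229. 170.] 0.97 [0.6289 0.2204 0.035 ]
tube [274. 162.] 0.76 [0.6543 0.0935 0.035 ]
tube [297. 133.] 0.71 [0.7403 0.0305 0.035 ]
tube [262. 125.] 0.58 [0.7616 0.1321 0.035 ]
tube [322. 141.] 0.57 [ 0.7189 -0.041   0.035 ]
```

View pics/t5.png

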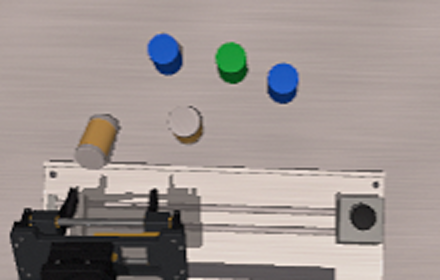

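Request:
arm_command([
  [[0, 0, 0, -0.0122, 0.0165, 0.0302, 1], [0, 0, 0, -0.0122, 0.0165, 0.0302, 1], [0, 0, 0, -0.0122, 0.0165, 0.0302, 1], [0, 0, 0, -0.0122, 0.0165, 0.0302, 1], [0, 0, 0, 0, 0, 0, 1]],
])

```text
clock: 13.2
tcp_pos: [0.5731, 0.0907, 0.1245]
tool_rot: [0.0, 0.928, 0.001, 0.372]
contact_force: [-0.4, -0.0, -0.3]
opening: 1.0
grip_force: 0.0
```

Run:
```python
from h import *
T=pose(); s=observe(); print(T.round(3),s["joints"].round(3)); print(to([.6585,.0945,.0365]))
for x in place_of("wrist","tube0") if get_image("wrist") is not None else []: print("tube",np.round(x["centre"]),round(x["confidence"],2),ground("wrist",x["centre"],.035,T).round(4))
```

```text
[[ 0.724  0.002  0.69   0.573]
 [ 0.003 -1.     0.     0.091]
 [ 0.69   0.002 -0.724  0.124]
 [ 0.     0.     0.     1.   ]] [ 0.035 -0.176  2.35  -0.116  0.207  1.707]
[ 0.0011 -0.0038  0.1226]
tube [386. 120.] 0.87 [0.7469 0.0318 0.035 ]
tube [163. 235.] 0.82 [0.6241 0.2231 0.035 ]
tube [289. 113.] 0.67 [0.7562 0.1274 0.035 ]
tube [320. 200.] 0.6 [0.6571 0.0955 0.035 ]
tube [462. 143.] 0.6 [ 0.7193 -0.0382  0.035 ]
```

Request:
arm_command([
  [[4.44, 0, -4.66, 0, 0, 0, 1], [4.44, 0, -4.66, 0, 0, 0, 1], [4.44, 0, -4.66, 0, 0, 0, 1], [4.44, 0, -4.66, 0, 0, 0, 1], [4.44, 0, -4.66, 0, 0, 0, 1]],
])

```text
clock: 13.72
tcp_pos: [0.5688, 0.0898, 0.1247]
tool_rot: [-0.03, 0.929, 0.09, 0.359]
contact_force: [0.1, -1.0, -0.3]
opening: 1.003
grip_force: 0.0
```

Request:
arm_command([
  [[4.44, 0, -4.66, 0, 0, 0, 1], [4.44, 0, -4.66, 0, 0, 0, 1], [0, 1.4, 0, 0, 0, 0, 1], [0, 0, 0, 0, 0, 0, 1]],
])

```text
clock: 14.05
tcp_pos: [0.5669, 0.0872, 0.1213]
tool_rot: [-0.057, 0.919, 0.152, 0.361]
contact_force: [-0.9, -0.6, -0.2]
opening: 0.997
grip_force: 0.0
```

Run:
```python
from h import *
T=pose(); s=observe(); print(T.round(3),s["joints"].round(3)); print(to([.5985,.037,.1215]))
```

```text
[[ 0.694  0.32   0.645  0.567]
 [ 0.237 -0.948  0.214  0.087]
 [ 0.68   0.004 -0.733  0.121]
 [ 0.     0.     0.     1.   ]] [-0.176 -0.184  2.357  0.884  0.432  0.351]
[0.0101 0.0577 0.0094]
```

Request:
arm_command([
  [[3.6, 0, -3.9, 0, 0.01, 0, 1], [3.6, 0, -3.9, 0, 0.01, 0, 1], [3.6, 0, -3.9, 0, 0.01, 0, 1], [3.6, 0, -3.9, 0, 0.01, 0, 1], [3.6, 0, -3.9, 0, 0.01, 0, 1]],
])

```text
clock: 14.47
tcp_pos: [0.5899, 0.0438, 0.12]
tool_rot: [-0.138, 0.86, 0.36, 0.334]
contact_force: [0.9, -0.8, 0.1]
opening: 1.003
grip_force: 0.0
```

```bash
cat >> h.py <<'E'
def turn(Rt,T=None):
    T=pose() if T is None else T; return np.degrees(R.from_matrix(T[:3,:3].T@Rt).as_rotvec()).round(2)
def fr(x,z):
    x=np.array(x,float);z=np.array(z,float);z/=np.linalg.norm(z);y=np.cross(z,x);y/=np.linalg.norm(y); return np.stack([np.cross(y,z),y,z],1)
E
python3 - <<'E'
from h import *
T=pose(); s=observe(); print(T.round(3),s["joints"].round(3)); print(turn(fr((.5,.5,.7),(.5,.5,-.7071))),to([.5985,.037,.1215]))
E
```

```text
[[ 0.517  0.712  0.475  0.59 ]
 [ 0.527 -0.702  0.479  0.044]
 [ 0.675  0.003 -0.738  0.12 ]
 [ 0.     0.     0.     1.   ]] [-0.432  0.06   2.127  0.934  0.908 -0.24 ]
[-0.15  2.57  0.42] [ 0.0019  0.0109 -0.0003]
```

Request:
arm_command([
  [[0, 2.5, 0.4, 0.0019, 0.0109, 0, 1], [0, 0, 0, 0, 0, 0.03, 1], [0, 0, 0, 0, 0, 0.03, 1], [0, 0, 0, 0, 0, 0, 1]],
])

```text
clock: 14.8
tcp_pos: [0.6276, 0.0698, 0.0741]
tool_rot: [-0.149, 0.855, 0.352, 0.351]
contact_force: [-1.8, 0.1, -0.7]
opening: 0.998
grip_force: 0.0
```

Run:
```python
from h import *
T=pose(); s=observe(); print(T.round(3),s["joints"].round(3)); print(to([.6585,.097,.0365]))
snap("wrist","w6.png")
for x in place_of("wrist","tube0"): print("tube",np.round(x["centre"]),round(x["confidence"],2),ground("wrist",x["centre"],.035,T).round(4))
```

```text
[[ 0.506  0.706  0.495  0.628]
 [ 0.498 -0.708  0.501  0.07 ]
 [ 0.704 -0.008 -0.71   0.074]
 [ 0.     0.     0.     1.   ]] [-0.368  0.232  2.068  1.084  0.819 -0.35 ]
[0.0027 0.0029 0.0556]
tube [183. 144.] 0.98 [0.6264 0.2233 0.035 ]
tube [386. 118.] 0.96 [0.7547 0.1294 0.035 ]
tube [486. 196.] 0.91 [0.7476 0.0344 0.035 ]
tube [325. 224.] 0.83 [0.6551 0.0983 0.035 ]
```

View pics/w6.png

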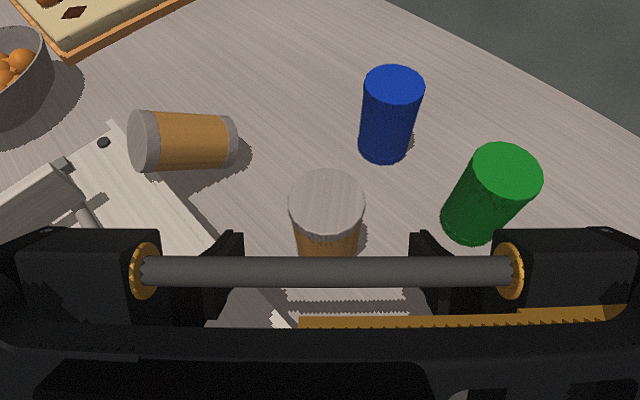

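Request:
arm_command([
  [[0, 0, 0, 0.0027, 0.002, 0.028, 1], [0, 0, 0, 0, 0, 0.0275, 1], [0, 0, 0, 0, 0, 0, -1], [0, 0, 0, 0, 0, 0, -1], [0, 0, 0, 0, 0, 0, -1]],
], squeeze=30)

```text
clock: 15.32
tcp_pos: [0.6585, 0.0952, 0.0413]
tool_rot: [-0.147, 0.854, 0.352, 0.353]
contact_force: [-0.9, 0.1, 1.3]
opening: 0.851
grip_force: 0.0
```

Request:
arm_command([
  [[0, 0, 0, 0, 0, 0, -1], [0, 0, 0, 0, 0, 0, -1], [0, 0, 0, 0, 0, 0, -1], [0, 0, 0, 0, 0, 0, -1], [0, 0, 0, 0, 0, 0, -1]],
])

```text
clock: 15.73
tcp_pos: [0.6579, 0.0952, 0.04]
tool_rot: [-0.148, 0.854, 0.352, 0.353]
contact_force: [-2.6, -0.6, 3.9]
opening: 0.498
grip_force: 30.0
```

Run:
```python
from h import *
T=pose(); s=observe(); print(T.round(4),s["joints"].round(3),s["opening"]*87,s["contact_force"])
```

```text
[[ 0.5036  0.705   0.4994  0.6579]
 [ 0.4965 -0.7092  0.5005  0.0952]
 [ 0.707  -0.0041 -0.7072  0.04  ]
 [ 0.      0.      0.      1.    ]] [-0.298  0.354  2.003  1.169  0.746 -0.398] 43.29609098383962 [-2.61067947 -0.6145152   3.93231411]
```

Request:
arm_command([
  [[0, 0, 0, 0.02, 0, -0.02, -1], [0, 0, 0, 0.0283, 0, -0.0283, -1], [0, 0, 0, 0.0283, 0, -0.0283, -1], [0, 0, 0, 0.0283, 0, -0.0283, -1], [4.55, 0, -4.55, 0, 0, 0, -1]],
])

```text
clock: 16.15
tcp_pos: [0.6618, 0.0955, 0.1999]
tool_rot: [-0.163, 0.831, 0.4, 0.35]
contact_force: [2.2, 0.9, 0.5]
opening: 0.497
grip_force: 30.0
```

Request:
arm_command([
  [[4.55, 0, -4.55, 0, 0, 0, -1], [4.55, 0, -4.55, 0, 0, 0, -1], [4.55, 0, -4.55, 0, 0, 0, -1], [4.55, 0, -4.55, 0, 0, 0, -1], [4.55, 0, -4.55, 0, 0, 0, -1]],
])

```text
clock: 16.57
tcp_pos: [0.6581, 0.0941, 0.1873]
tool_rot: [-0.257, 0.689, 0.615, 0.284]
contact_force: [0.1, 1.2, -1.4]
opening: 0.496
grip_force: 30.0
```

Request:
arm_command([
  [[4.55, 0, -4.55, 0, 0, 0, -1], [0, 0, 0, 0, 0, 0, -1]],
])

```text
clock: 16.73
tcp_pos: [0.6595, 0.0943, 0.1866]
tool_rot: [-0.273, 0.653, 0.653, 0.27]
contact_force: [0.7, 0.2, -1.4]
opening: 0.497
grip_force: 30.0
```

Run:
```python
from h import *
T=pose(); s=observe(); print(T.round(4),s["joints"].round(3),s["opening"]*87,s["contact_force"])
q=.7071; print(turn(fr((.01*q,q,q),(.01*q,q,-q))))
```

```text
[[ 0.0019  1.     -0.004   0.6595]
 [ 0.7055  0.0015  0.7087  0.0943]
 [ 0.7087 -0.0041 -0.7055  0.1866]
 [ 0.      0.      0.      1.    ]] [-0.323  0.468  1.499  0.737  1.509 -0.501] 43.267377193248386 [ 0.69978902  0.22974108 -1.44722292]
[-0.63 -0.13  0.3 ]
```

Request:
arm_command([
  [[-0.6, -6.43, 0.3, 0, 0, 0, -1], [0, -6.43, 0, 0, 0, 0, -1], [0, -6.43, 0, 0, 0, 0, -1], [0, -6.43, 0, 0, 0, 0, -1], [0, -6.43, 0, 0, 0, 0, -1]],
])

```text
clock: 17.15
tcp_pos: [0.6586, 0.0946, 0.1888]
tool_rot: [-0.076, 0.708, 0.697, 0.08]
contact_force: [-0.9, 0.6, -1.0]
opening: 0.496
grip_force: 30.0
```

Request:
arm_command([
  [[0, -6.43, 0, 0, 0, 0, -1], [0, -6.43, 0, 0, 0, 0, -1], [0, -6.43, 0, 0, 0, 0, -1], [0, -6.43, 0, 0, 0, 0, -1], [0, -6.43, 0, 0, 0, 0, -1]],
])

```text
clock: 17.57
tcp_pos: [0.6585, 0.0955, 0.1891]
tool_rot: [0.12, 0.702, 0.692, -0.118]
contact_force: [-0.4, 0.1, -2.1]
opening: 0.495
grip_force: 30.0
```

Request:
arm_command([
  [[0, -6.43, 0, 0, 0, 0, -1], [0, -6.43, 0, 0, 0, 0, -1], [0, -6.43, 0, 0, 0, 0, -1], [0, -6.43, 0, 0, 0, 0, -1], [0, 0, 0, 0, 0, 0, -1]],
])

```text
clock: 17.98
tcp_pos: [0.6556, 0.0975, 0.1824]
tool_rot: [0.268, 0.655, 0.651, -0.274]
contact_force: [-1.6, -0.3, -3.6]
opening: 0.498
grip_force: 30.0
```

Run:
```python
from h import *
T=pose(); s=observe(); print(T.round(4),s["joints"].round(3),s["opening"]*87,s["contact_force"])
c=T@[-.0045,0,.0025,1]; print("centre",c[:3], "axis",(T[:3,:3]@[.7071,0,-.7071]).round(3))
q=.7071; print(turn(fr((.01*q,q,-q),(-.01*q,-q,-q))))
snap("side","s7.png",(180,130,440,300))
```

```text
[[ 0.0025  0.9999 -0.0108  0.6556]
 [ 0.7058 -0.0095 -0.7083  0.0975]
 [-0.7084 -0.0058 -0.7058  0.1824]
 [ 0.      0.      0.      1.    ]] [ 0.358  0.609  1.307 -0.72   1.575  0.494] 43.3440701823551 [-1.56262183 -0.32755407 -3.55213723]
centre [0.65554637 0.09259738 0.18381228] axis [ 0.009  1.    -0.002]
[-0.21  0.1   0.26]
```

View pics/s7.png

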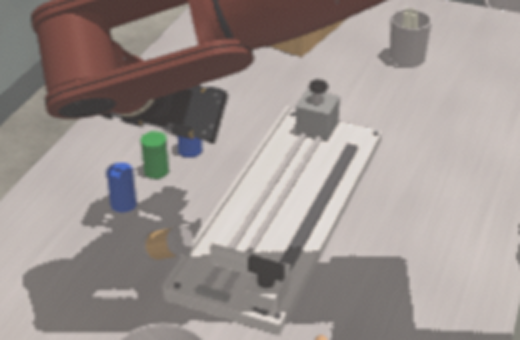

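Run:
```python
from h import *
T=pose(); c=(T@[-.0045,0,.0025,1])[:3]
d1=np.array([.521,-.076,.12])-c; print((T[:3,:3].T@d1).round(4), np.linalg.norm(d1)); print((T[:3,:3].T@[0,0,-.068]).round(4))
```

```text
[-0.0739 -0.1332  0.1658] 0.22519126501146933
[0.0479 0.0003 0.0482]
```

Request:
arm_command([
  [[0, 0, 0, -0.0123, -0.0222, 0.0276, -1], [0, 0, 0, -0.0123, -0.0222, 0.0276, -1], [0, 0, 0, -0.0123, -0.0222, 0.0276, -1], [0, 0, 0, -0.0123, -0.0222, 0.0276, -1], [0, 0, 0, -0.0123, -0.0222, 0.0276, -1]],
])

```text
clock: 18.45
tcp_pos: [0.5444, -0.0461, 0.1335]
tool_rot: [0.268, 0.66, 0.649, -0.269]
contact_force: [0.4, -0.1, -0.9]
opening: 0.5
grip_force: 30.0
```

Request:
arm_command([
  [[0, 0, 0, -0.0123, -0.0222, 0.0276, -1], [0, 0, 0, 0, 0, 0, -1]],
])

```text
clock: 18.62
tcp_pos: [0.515, -0.0768, 0.119]
tool_rot: [0.264, 0.66, 0.648, -0.274]
contact_force: [-1.1, 0.3, -2.1]
opening: 0.497
grip_force: 30.0
```

Run:
```python
from h import *
T=pose(); s=observe(); print(T.round(3),s["joints"].round(3),s["opening"]*87,s["contact_force"])
c=(T@[-.0045,0,.0025,1])[:3]; print(c.round(4),(T[:3,:3].T@(np.array([.521,-.076,.053])-c)).round(4))
snap("wrist","w8.png"); snap("top","t8.png",(260,140,420,260))
q=.7071; print(turn(fr((.01*q,q,-q),(-.01*q,-q,-q))))
for n in("top","side"):
  for x in place_of(n,"tube0") : print(n,np.round(x["centre"]),round(x["confidence"],2))
print(project("top",[c]))
```

```text
[[ 0.01   1.    -0.019  0.515]
 [ 0.71  -0.02  -0.704 -0.077]
 [-0.704 -0.007 -0.71   0.119]
 [ 0.     0.     0.     1.   ]] [ 0.143  0.287  1.886 -0.816  1.262  0.54 ] 43.25136305344349 [-1.14464399  0.29337826 -2.11491859]
[ 0.5149 -0.0817  0.1204] [0.0516 0.0064 0.0437]
[-0.21 -0.31 -0.36]
top [230. 169.] 0.59
top [334. 211.] 0.57
top [262. 126.] 0.5
top [299. 130.] 0.5
top [320. 140.] 0.49
side [238. 223.] 0.72
side [262. 251.] 0.67
side [276. 196.] 0.64
side [259. 208.] 0.61
[[335.73115905 210.40848606]]
```

View pics/t8.png

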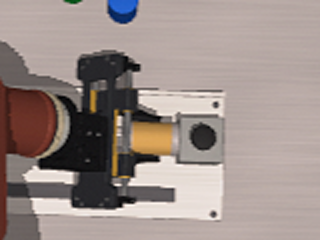

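Request:
arm_command([
  [[0, 0, 0, 0.018, 0.004, 0.015, -1], [0, 0, 0, 0.012, 0.0, 0.01, -1], [0, 0, 0, 0.01, 0, 0.009, -1], [0, 0, 0, 0, 0, 0, -1], [0, 0, 0, 0, 0, 0, -1]],
])

```text
clock: 19.23
tcp_pos: [0.5275, -0.0676, 0.0699]
tool_rot: [0.268, 0.658, 0.65, -0.271]
contact_force: [-0.4, -0.2, -0.7]
opening: 0.495
grip_force: 30.0
```

Run:
```python
from h import *
T=pose(); s=observe(); print(T.round(3),s["opening"]*87,s["contact_force"])
c=(T@[-.0045,0,.0025,1])[:3]; print(c.round(4),(T[:3,:3].T@(np.array([.521,-.076,.053])-c)).round(4))
```

```text
[[ 0.009  1.    -0.009  0.527]
 [ 0.709 -0.012 -0.705 -0.068]
 [-0.705 -0.    -0.709  0.07 ]
 [ 0.     0.     0.     1.   ]] 43.10352277591894 [-0.35212225 -0.22085059 -0.7183786 ]
[ 0.5274 -0.0726  0.0713] [ 0.0104 -0.0064  0.0154]
```

Request:
arm_command([
  [[0, 0, 0, 0.002, -0.0064, 0.006, -1], [0, 0, 0, 0.004, 0, 0.005, -1], [0, 0, 0, 0.003, 0, 0.003, -1], [0, 0, 0, 0, 0, 0, -1], [0, 0, 0, 0, 0, 0, -1]],
])

```text
clock: 19.65
tcp_pos: [0.5205, -0.0716, 0.0537]
tool_rot: [0.268, 0.658, 0.649, -0.272]
contact_force: [0.3, -0.0, -0.3]
opening: 0.5
grip_force: 30.0
```

Run:
```python
from h import *
T=pose(); s=observe(); print(s["opening"]*87,s["contact_force"])
c=(T@[-.0045,0,.0025,1])[:3]; print(c.round(4))
snap("wrist","w9.png")
```

```text
43.4926410338936 [ 0.25311443 -0.02334275 -0.335825  ]
[ 0.5205 -0.0765  0.0551]
```

View pics/w9.png

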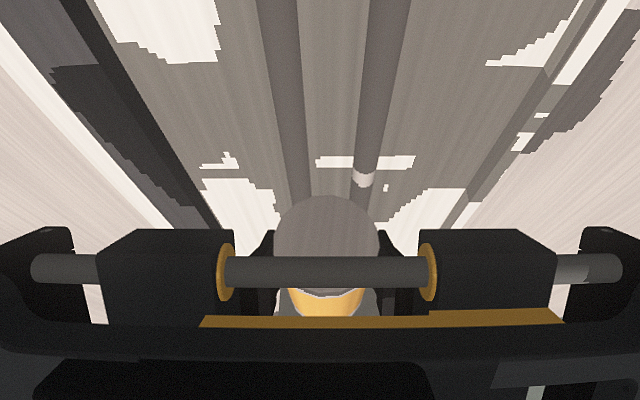

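Request:
arm_command([
  [[0, 0, 0, 0.002, 0, 0.002, -1], [0, 0, 0, 0.001, 0, 0.001, -1], [0, 0, 0, 0, 0, 0, -1]],
])

```text
clock: 19.95
tcp_pos: [0.5212, -0.0715, 0.0499]
tool_rot: [0.269, 0.658, 0.649, -0.271]
contact_force: [0.7, -0.4, 0.5]
opening: 0.499
grip_force: 30.0
```

Request:
arm_command([
  [[0, 0, 0, 0.001, 0, 0.001, -1], [0, 0, 0, 0.0005, 0, 0.0005, -1], [0, 0, 0, 0, 0, 0, -1]],
])

```text
clock: 20.2
tcp_pos: [0.522, -0.0717, 0.0493]
tool_rot: [0.27, 0.658, 0.649, -0.271]
contact_force: [-0.0, 0.3, 7.9]
opening: 0.493
grip_force: 30.0
```

Request:
arm_command([
  [[0, 0, 0, 0, 0, 0, 0.5], [0, 0, 0, 0, 0, 0, 0.5], [0, 0, 0, 0, 0, 0, 0.5], [0, 0, 0, 0, 0, 0, 0.5], [0, 0, 0, 0, 0, -0.02, 0.5]],
])

```text
clock: 20.62
tcp_pos: [0.5181, -0.0589, 0.059]
tool_rot: [0.266, 0.658, 0.649, -0.274]
contact_force: [-0.8, 0.2, -0.2]
opening: 0.728
grip_force: 0.0
```

Request:
arm_command([
  [[0, 0, 0, 0, 0, -0.04, 1], [0, 0, 0, 0, 0, -0.04, 1], [0, 0, 0, 0, 0, -0.04, 1], [0, 0, 0, -0.02, 0, -0.03, 1], [0, 0, 0, -0.02, 0, -0.03, 1]],
])

```text
clock: 21.03
tcp_pos: [0.5214, 0.0427, 0.2181]
tool_rot: [0.268, 0.657, 0.65, -0.272]
contact_force: [0.7, -0.0, -0.5]
opening: 0.977
grip_force: 0.0
```

Run:
```python
from h import *
T=pose(); s=observe(); print(T.round(3),s["joints"].round(3),s["opening"]*87,s["contact_force"])
snap("top","t9.png",(180,120,420,260))
for x in place_of("top","tube0") : print(np.round(x["centre"]),round(x["confidence"],2),ground("top",x["centre"],.022).round(4),ground("top",x["centre"],.051).round(4))
```

```text
[[ 0.007  1.    -0.009  0.521]
 [ 0.709 -0.011 -0.705  0.043]
 [-0.706 -0.001 -0.709  0.218]
 [ 0.     0.     0.     1.   ]] [ 0.349  0.249  1.717 -0.721  1.529  0.526] 85.01236390729166 [ 0.65011239 -0.01718603 -0.52467503]
[335. 211.] 0.8 [ 0.5209 -0.0833  0.022 ] [ 0.5187 -0.0821  0.051 ]
[298. 132.] 0.79 [0.7489 0.0272 0.022 ] [0.7416 0.0259 0.051 ]
[263. 127.] 0.73 [0.7607 0.128  0.022 ] [0.7532 0.1245 0.051 ]
[230. 170.] 0.6 [0.6325 0.2187 0.022 ] [0.6278 0.2132 0.051 ]
[320. 141.] 0.58 [ 0.7221 -0.0371  0.022 ] [ 0.7154 -0.0369  0.051 ]
```

View pics/t9.png

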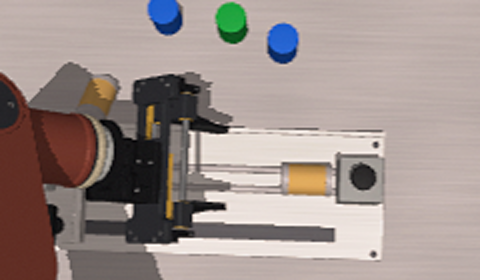

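Run:
```python
from h import *
T=np.array([[.506,.706,.495,.6276],[.498,-.708,.501,.0698],[.704,-.008,-.71,.0741],[0,0,0,1]])
for n,P,TT in(("wrist",[(143,141),(233,140)],T),("top",[(180+55,100+59),(180+45,100+77)],None)):
    a,b=[ground(n,p,.022,TT) for p in P]; print(n,a.round(4),b.round(4),((a+b)/2).round(4),np.linalg.norm(a-b),np.degrees(np.arctan2(*(b-a)[[1,0]])))
```

```text
wrist [0.6069 0.2646 0.022 ] [0.6605 0.2099 0.022 ] [0.6337 0.2372 0.022 ] 0.07658203919522134 -45.55627619560393
top [0.664  0.2062 0.022 ] [0.6111 0.2327 0.022 ] [0.6375 0.2195 0.022 ] 0.05912655823681416 153.4426594335308
```

Request:
arm_command([
  [[0, 6.43, 0, 0, 0, -0.01, 1], [0, 6.43, 0, 0, 0, -0.01, 1], [0, 6.43, 0, 0, 0, 0, 1], [0, 6.43, 0, 0, 0, 0, 1], [0, 6.43, 0, 0, 0, 0, 1]],
])

```text
clock: 21.55
tcp_pos: [0.5225, 0.0551, 0.2327]
tool_rot: [0.077, 0.707, 0.699, -0.076]
contact_force: [-1.1, 0.5, -0.3]
opening: 0.997
grip_force: 0.0
```

Request:
arm_command([
  [[0, 6.43, 0, 0, 0, 0, 1], [0, 6.43, 0, 0, 0, 0, 1], [0, 0, 0, 0.028, 0.028, 0, 1], [0, 0, 0, 0.028, 0.028, 0, 1], [0, 0, 0, 0.028, 0.028, 0, 1]],
])

```text
clock: 21.97
tcp_pos: [0.6082, 0.1357, 0.2319]
tool_rot: [-0.001, 0.714, 0.7, 0.001]
contact_force: [1.2, -0.4, 1.2]
opening: 0.995
grip_force: 0.0
```

Request:
arm_command([
  [[0, 0, 0, 0.012, 0.025, 0, 1], [0, 0, 0, 0, 0, 0, 1]],
])

```text
clock: 22.13
tcp_pos: [0.6349, 0.1509, 0.2299]
tool_rot: [-0.001, 0.711, 0.703, 0.001]
contact_force: [-1.4, -0.0, 0.2]
opening: 1.002
grip_force: 0.0
```

Run:
```python
from h import *
T=pose(); s=observe(); print(T.round(3),s["joints"].round(3))
snap("wrist","w10.png")
for x in place_of("wrist","tube0") : print(np.round(x["centre"]),round(x["confidence"],2),ground("wrist",x["centre"],.022,T).round(4))
np.save("T10.npy",T)
```

```text
[[ 0.012  1.    -0.001  0.635]
 [ 1.    -0.012  0.003  0.151]
 [ 0.003 -0.001 -1.     0.23 ]
 [ 0.     0.     0.     1.   ]] [0.111 0.29  1.456 0.003 1.396 0.123]
[437. 203.] 0.85 [0.7594 0.1233 0.022 ]
[320. 116.] 0.76 [0.6297 0.2193 0.022 ]
[423. 278.] 0.76 [0.75   0.0311 0.022 ]
```

View pics/w10.png

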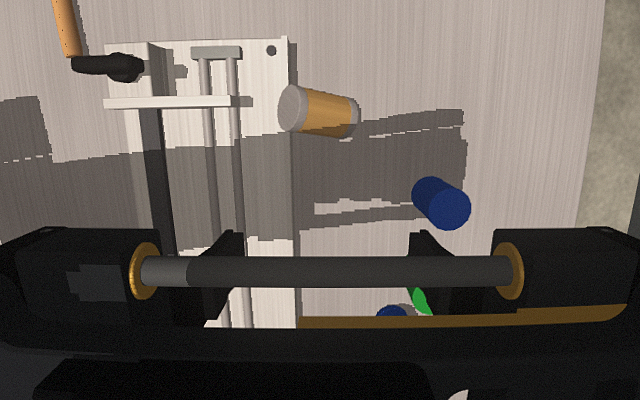

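Run:
```python
from h import *
from scipy.optimize import least_squares
T=np.load("T10.npy")
print("lip edge", ground("wrist",(289,50),.032,T).round(4), ground("wrist",(296,160),.032,T).round(4))
# fit cylinder: params cx,cy,az,e ; low rim on bench. match hi disk centre and outline ends
hi=np.array([291,108]); 
im=cv2.imread("pics/w10.png"); hsv=cv2.cvtColor(im,cv2.COLOR_BGR2HSV)
m=((hsv[...,0]>10)&(hsv[...,0]<25)&(hsv[...,1]>100)).astype(np.uint8); m[:70]=0;m[150:]=0;m[:,:280]=0;m[:,370:]=0
# silhouette of whole tube picked by hand
pts=np.array([(291,85),(278,108),(290,131),(340,138),(350,98),(359,117)],float)
def outline(p):
    cx,cy,az,e=p; a=np.array([np.cos(az)*np.cos(e),np.sin(az)*np.cos(e),np.sin(e)])
    c=np.array([cx,cy,.022*np.cos(e)+.035*np.sin(e)]); u=np.cross(a,[0,0,1]);u/=np.linalg.norm(u);v=np.cross(u,a)
    t=np.linspace(0,2*np.pi,60)[:,None]; ring=.022*(np.cos(t)*u+np.sin(t)*v)
    return cv2.convexHull(project("wrist",np.vstack([c+.035*a+ring,c-.035*a+ring]),T).astype(np.float32)), project("wrist",c+.035*a,T)[0]
def res(p):
    h,d=outline(p); return np.array([cv2.pointPolygonTest(h,tuple(map(float,q)),True) for q in pts]+list(1*(d-hi)))
for e0 in(.2,.7):
    r=least_squares(res,[.63,.225,np.pi,e0],diff_step=1e-3); print(r.x[:2].round(4),np.degrees(r.x[2:]).round(1),r.cost.round(2),r.fun.round(1))
print(T[:3,3],m.sum())
```

```text
lip edge [0.6006 0.2837 0.032 ] [0.604 0.175 0.032]
[0.6296 0.2223] [168.7  42.6] 1.3 [ 0.9  0.3  1.   0.5  0.4  0.3  0.5 -0.2]
[0.6296 0.2223] [168.7  42.6] 1.3 [ 0.9  0.3  0.9  0.6  0.4  0.3  0.5 -0.2]
[0.63488198 0.15088608 0.22985411] 1828
```

Request:
arm_command([
  [[0, 0, -6.62, 0, 0, 0, 1], [0, 0, -6.62, 0, 0, 0, 1], [0, 0, -6.62, 0, 0, 0, 1], [0, 0, -6.62, 0, 0, 0, 1], [0, 0, -6.62, 0, 0, 0, 1]],
])

```text
clock: 22.65
tcp_pos: [0.6312, 0.1482, 0.2324]
tool_rot: [-0.001, 0.48, 0.877, 0.001]
contact_force: [0.5, -0.3, 0.5]
opening: 1.0
grip_force: 0.0
```

Request:
arm_command([
  [[0, 0, -6.62, 0, 0, 0, 1], [0, 0, -6.62, 0, 0, 0, 1], [0, 0, -6.62, 0, 0, 0, 1], [0, 0, -6.62, 0, 0, 0, 1], [0, 0, -6.62, 0, 0, 0, 1]],
])

```text
clock: 23.07
tcp_pos: [0.6312, 0.1482, 0.2325]
tool_rot: [-0.0, 0.21, 0.978, 0.001]
contact_force: [0.6, -0.1, 0.1]
opening: 1.001
grip_force: 0.0
```

Request:
arm_command([
  [[0, 0, -6.62, 0, 0, 0, 1], [0, 0, -6.62, 0, 0, 0, 1], [0, 0, 0, 0.0096, 0.035, 0.02, 1], [0, 0, 0, 0.0096, 0.034, 0.02, 1], [0, 0, 0, 0, 0, 0, 1]],
])

```text
clock: 23.48
tcp_pos: [0.6228, 0.2244, 0.188]
tool_rot: [-0.004, 0.097, 0.995, 0.001]
contact_force: [-0.9, -1.4, -1.2]
opening: 0.996
grip_force: 0.0
```

Request:
arm_command([
  [[0, 0, 0, 0, 0, 0.02, 1], [0, 0, 0, 0, 0, 0.02, 1], [0, 0, 0, 0, 0, 0, 1]],
])

```text
clock: 23.73
tcp_pos: [0.6235, 0.2194, 0.148]
tool_rot: [-0.004, 0.099, 0.995, -0.0]
contact_force: [-0.8, -0.4, -0.9]
opening: 1.003
grip_force: 0.0
```

Run:
```python
from h import *
T=pose(); print(T.round(3),yaw(),to([.6296,.2223,.037]))
print(turn(fr((np.cos(np.radians(168.7)),np.sin(np.radians(168.7)),0),(0,0,-1))))
snap("top","t11.png")
for x in place_of("top","tube0") : print(np.round(x["centre"]),round(x["confidence"],2),ground("top",x["centre"],.04).round(4))
```

```text
[[-0.981  0.196 -0.007  0.623]
 [ 0.196  0.981  0.     0.219]
 [ 0.007 -0.001 -1.     0.148]
 [ 0.     0.     0.     1.   ]] 168.69 [-0.0062  0.0042  0.1109]
[-0.07 -0.41 -0.01]
[294. 133.] 0.8 [0.7389 0.0365 0.04  ]
[322. 142.] 0.68 [ 0.7166 -0.0421  0.04  ]
[229. 167.] 0.59 [0.6378 0.2202 0.04  ]
[333. 208.] 0.58 [ 0.5272 -0.0771  0.04  ]
[262. 125.] 0.55 [0.7621 0.1289 0.04  ]
```

Request:
arm_command([
  [[0, -0.4, 0, -0.0062, 0.0042, 0.03, 1], [0, 0, 0, 0, 0, 0.03, 1], [0, 0, 0, 0, 0, 0.03, 1], [0, 0, 0, 0, 0, 0.021, 1], [0, 0, 0, 0, 0, 0, 1]],
])

```text
clock: 24.25
tcp_pos: [0.6317, 0.2224, 0.0378]
tool_rot: [0.0, 0.099, 0.995, -0.0]
contact_force: [-0.5, -1.3, -1.1]
opening: 1.0
grip_force: 0.0
```

Run:
```python
from h import *
T=pose(); print(T.round(3),to([.6296,.2223,.037]),observe()["contact_force"].round(1))
```

```text
[[-0.98   0.197  0.     0.632]
 [ 0.197  0.98  -0.001  0.222]
 [-0.001 -0.001 -1.     0.038]
 [ 0.     0.     0.     1.   ]] [ 0.002  -0.0005  0.0008] [-0.5 -1.3 -1.1]
```

Close and lift.

Request:
arm_command([
  [[0, 0, 0, 0, 0, 0, -1], [0, 0, 0, 0, 0, 0, -1], [0, 0, 0, 0, 0, 0, -1], [0, 0, 0, 0, 0, 0, -1], [0, 0, 0, 0, 0, 0, -1]],
], squeeze=30)

```text
clock: 24.67
tcp_pos: [0.6359, 0.2241, 0.0438]
tool_rot: [0.005, 0.099, 0.995, 0.001]
contact_force: [0.1, -0.1, -0.1]
opening: 0.707
grip_force: 0.0
```

Request:
arm_command([
  [[0, 0, 0, 0, 0, 0, -1], [0, 0, 0, 0, 0, 0, -1], [0, 0, 0, 0, 0, -0.005, -1], [0, 0, 0, 0, 0, -0.02, -1], [0, 0, 0, 0, 0, -0.03, -1]],
])

```text
clock: 25.08
tcp_pos: [0.6311, 0.223, 0.0931]
tool_rot: [-0.0, 0.098, 0.995, -0.0]
contact_force: [0.1, -0.2, -1.7]
opening: 0.495
grip_force: 30.0
```

Request:
arm_command([
  [[0, 0, 0, 0, 0, -0.03, -1], [0, 0, 0, 0, 0, -0.03, -1], [0, 0, 0, 0, 0, -0.03, -1], [0, 0, 0, 0, 0, -0.02, -1], [0, 0, 0, 0, 0, 0, -1]],
])

```text
clock: 25.5
tcp_pos: [0.6363, 0.2244, 0.2136]
tool_rot: [0.008, 0.098, 0.995, 0.002]
contact_force: [1.1, 0.6, -0.5]
opening: 0.494
grip_force: 30.0
```

Run:
```python
from h import *
T=pose(); s=observe(); print(T.round(3),s["opening"]*87,s["joints"].round(2)); np.save("T12.npy",T)
snap("wrist","w12.png")
```

```text
[[-0.98   0.196  0.017  0.636]
 [ 0.196  0.981  0.003  0.224]
 [-0.016  0.006 -1.     0.214]
 [ 0.     0.     0.     1.   ]] 42.976766845415646 [ 0.22  0.34  1.43 -0.    1.36 -1.15]
```

View pics/w12.png

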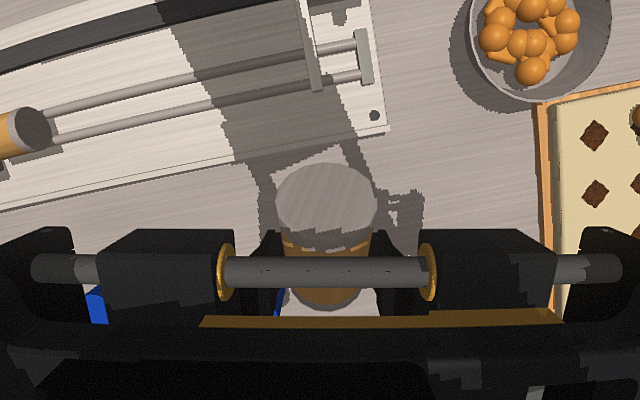

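Run:
```python
from h import *
from scipy.optimize import least_squares
c=get_calibration("wrist"); K,D,C=np.array(c["mtx"]),np.array(c["D"]),np.array(c["T_tool_cam"])
def pr(P): p=((P-C[:3,3])@C[:3,:3])*[1,-1,-1]; return cv2.projectPoints(p,np.zeros(3),np.zeros(3),K,D)[0][:,0]
obs=np.array([275,378,163,234.])
def res(p):
    cx,cy,e=p[0],p[1],p[2]; cz=-.0015+p[3]; a=np.array([np.cos(e),0,-np.sin(e)]); u=np.array([0,1,0]); v=np.cross(a,u)
    t=np.linspace(0,6.2832,90)[:,None]; q=pr(np.array([cx,cy,cz])+.035*a+.022*(np.cos(t)*u+np.sin(t)*v))
    r=np.array([q[:,0].min(),q[:,0].max(),q[:,1].min(),q[:,1].max()])-obs
    return np.r_[r,p[3]*300]
r=least_squares(res,[0,0,.7,0],x_scale=[.01,.01,.3,.01]); print(r.x[:2].round(4),np.degrees(r.x[2]),r.x[3].round(4),r.fun.round(2))
```

```text
[0.0048 0.0003] 28.5414281788164 0.0062 [-0.85  0.85  0.26 -0.16  1.85]
```

Run:
```python
from h import *
c=get_calibration("wrist"); K,D,C=np.array(c["mtx"]),np.array(c["D"]),np.array(c["T_tool_cam"])
def pr(P): p=((P-C[:3,3])@C[:3,:3])*[1,-1,-1]; return cv2.projectPoints(p,np.zeros(3),np.zeros(3),K,D)[0][:,0]
t=np.linspace(0,6.2832,90)[:,None]
for ed in(26,30,34,38,42):
  for cx in(.000,.003,.006):
    e=np.radians(ed); a=np.array([np.cos(e),0,-np.sin(e)]); u=np.array([0,1,0]); v=np.cross(a,u); ring=.022*(np.cos(t)*u+np.sin(t)*v)
    f=lambda s:pr(np.array([cx,0,0])+s*.035*a+ring)
    h,l=f(1),f(-1); print(ed,cx,"hi rows",h[:,1].min().round(),h[:,1].max().round(),"cols",np.ptp(h[:,0]).round(),"low rows",l[:,1].max().round())
im=cv2.imread("pics/w12.png"); cv2.imwrite("pics/w12c.png",cv2.resize(im[150:320,250:400],None,fx=4,fy=3.5,interpolation=cv2.INTER_CUBIC))
```

```text
26 0.0 hi rows 175.0 246.0 cols 106.0 low rows 337.0
26 0.003 hi rows 168.0 238.0 cols 107.0 low rows 332.0
26 0.006 hi rows 162.0 230.0 cols 108.0 low rows 327.0
30 0.0 hi rows 175.0 254.0 cols 108.0 low rows 334.0
30 0.003 hi rows 169.0 246.0 cols 108.0 low rows 329.0
30 0.006 hi rows 162.0 238.0 cols 109.0 low rows 324.0
34 0.0 hi rows 176.0 262.0 cols 109.0 low rows 331.0
34 0.003 hi rows 170.0 254.0 cols 110.0 low rows 326.0
34 0.006 hi rows 163.0 246.0 cols 110.0 low rows 321.0
38 0.0 hi rows 178.0 270.0 cols 110.0 low rows 327.0
38 0.003 hi rows 171.0 262.0 cols 111.0 low rows 322.0
38 0.006 hi rows 164.0 254.0 cols 111.0 low rows 317.0
42 0.0 hi rows 180.0 278.0 cols 111.0 low rows 323.0
42 0.003 hi rows 173.0 270.0 cols 112.0 low rows 319.0
42 0.006 hi rows 166.0 262.0 cols 113.0 low rows 314.0
```

View pics/w12c.png

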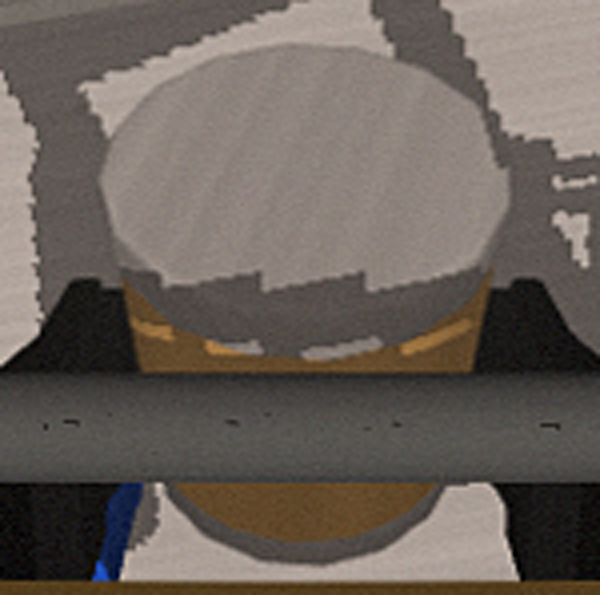

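Run:
```python
from h import *
from scipy.optimize import least_squares
c=get_calibration("wrist"); K,D,C=np.array(c["mtx"]),np.array(c["D"]),np.array(c["T_tool_cam"])
def pr(P): p=((P-C[:3,3])@C[:3,:3])*[1,-1,-1]; return cv2.projectPoints(p,np.zeros(3),np.zeros(3),K,D)[0][:,0]
t=np.linspace(0,6.2832,90)[:,None]
def res(p,b,w):
    cx,cz,e=p; a=np.array([np.cos(e),0,-np.sin(e)]); u=np.array([0,1,0]); v=np.cross(a,u); ring=.022*(np.cos(t)*u+np.sin(t)*v)
    h,l=[pr(np.array([cx,0,cz])+s*.035*a+ring) for s in(1,-1)]
    return [np.ptp(h[:,0])-103,h[:,1].min()-163,(h[:,1].max()-b)*w,l[:,1].max()-311]
for b,w in((238,1),(243,1),(247,1),(243,0)):
    r=least_squares(res,[.003,0,.6],args=(b,w),x_scale=[.01,.01,.3]); print(b,w,r.x[:2].round(4),np.degrees(r.x[2]).round(1),r.fun.round(2))
```

```text
238 1 [0.005  0.0104] 34.0 [-0.76 -0.81  0.39  0.39]
243 1 [0.0048 0.0097] 35.9 [ 0.22  0.24 -0.12 -0.11]
247 1 [0.0047 0.009 ] 37.3 [ 1.03  1.11 -0.57 -0.5 ]
243 0 [0.0049 0.0098] 35.5 [ 0.  0. -0.  0.]
```

Request:
arm_command([
  [[0, 0, 6.61, 0, 0, 0, -1], [0, 0, 6.61, 0, 0, 0, -1], [0, 0, 6.61, 0, 0, 0, -1], [0, 0, 6.61, 0, 0, 0, -1], [0, 0, 6.61, 0, 0, 0, -1]],
])

```text
clock: 25.97
tcp_pos: [0.632, 0.2233, 0.2036]
tool_rot: [0.001, 0.38, 0.925, 0.001]
contact_force: [-0.6, 0.4, -2.4]
opening: 0.498
grip_force: 30.0
```

Request:
arm_command([
  [[0, 0, 6.61, 0, 0, 0, -1], [0, 0, 6.61, 0, 0, 0, -1], [0, 0, 6.61, 0, 0, 0, -1], [0, 0, 6.61, 0, 0, 0, -1], [0, 0, 6.61, 0, 0, 0, -1]],
])

```text
clock: 26.38
tcp_pos: [0.632, 0.2233, 0.2036]
tool_rot: [0.001, 0.628, 0.779, 0.001]
contact_force: [0.2, 0.4, -1.4]
opening: 0.495
grip_force: 30.0
```

Request:
arm_command([
  [[0, 0, 6.61, 0, 0, 0, -1], [0, 0, 6.61, 0, 0, 0, -1], [0, -6, 0, 0, 0, 0, -1], [0, -6, 0, 0, 0, 0, -1], [0, -6, 0, 0, 0, 0, -1]],
])

```text
clock: 26.8
tcp_pos: [0.633, 0.2226, 0.2052]
tool_rot: [0.114, 0.703, 0.693, -0.111]
contact_force: [-0.5, -0.3, -2.1]
opening: 0.498
grip_force: 30.0
```

Request:
arm_command([
  [[0, -6, 0, 0, 0, 0, -1], [0, -6, 0, 0, 0, 0, -1], [0, -6, 0, 0, 0, 0, -1], [0, 0, 0, 0, 0, 0, -1], [0, 0, 0, 0, 0, 0, -1]],
])

```text
clock: 27.22
tcp_pos: [0.6318, 0.2245, 0.2021]
tool_rot: [0.218, 0.675, 0.67, -0.219]
contact_force: [0.7, -0.1, -0.5]
opening: 0.497
grip_force: 30.0
```

Run:
```python
from h import *
T=pose(); s=observe(); print(T.round(3),s["opening"]*87,s["joints"].round(2))
c=(T@[.0045,0,.008,1])[:3]; print(c.round(4)); e=np.radians(36); s_,c_=np.sin(e),np.cos(e)
print(turn(fr((.01*c_,c_,-s_),(-.01*s_,-s_,-c_))), "shift",(T[:3,:3].T@(np.array([.521,.002,.12])-c)).round(4), "axis",(T[:3,:3]@[c_,0,-s_]).round(3))
snap("side","s13.png",(180,110,440,280))
```

```text
[[ 0.007  1.    -0.004  0.632]
 [ 0.809 -0.008 -0.587  0.224]
 [-0.587  0.001 -0.809  0.202]
 [ 0.     0.     0.     1.   ]] 43.20206805700453 [ 0.48  0.61  1.2  -0.55  1.65  0.53]
[0.6318 0.2234 0.193 ]
[ 0.09 -0.03  0.05] shift [-0.1372 -0.109   0.1896] axis [0.008 1.    0.001]
```

View pics/s13.png

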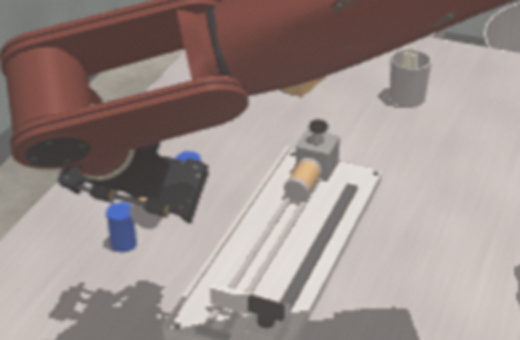

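Request:
arm_command([
  [[0, 0, 0, -0.0196, -0.0156, 0.0271, -1], [0, 0, 0, -0.0196, -0.0156, 0.0271, -1], [0, 0, 0, -0.0196, -0.0156, 0.0271, -1], [0, 0, 0, -0.0196, -0.0156, 0.0271, -1], [0, 0, 0, -0.0196, -0.0156, 0.0271, -1]],
])

```text
clock: 27.68
tcp_pos: [0.5534, 0.0633, 0.1544]
tool_rot: [0.219, 0.678, 0.668, -0.215]
contact_force: [0.5, 0.1, -1.2]
opening: 0.495
grip_force: 30.0
```

Request:
arm_command([
  [[0, 0, 0, -0.0196, -0.0156, 0.0271, -1], [0, 0, 0, -0.0196, -0.0156, 0.0271, -1], [0, 0, 0, 0, 0, 0, -1], [0, 0, 0, 0, 0, 0, -1], [0, 0, 0, 0, 0, 0, -1]],
])

```text
clock: 28.1
tcp_pos: [0.5232, 0.0017, 0.1342]
tool_rot: [0.22, 0.678, 0.667, -0.215]
contact_force: [0.7, 0.6, -1.4]
opening: 0.501
grip_force: 30.0
```

Run:
```python
from h import *
T=pose(); s=observe(); print(T[:3,3].round(4),s["opening"]*87)
c=(T@[.0045,0,.008,1])[:3]; print(c.round(4), "shift",(T[:3,:3].T@(np.array([.521,.003,.062])-c)).round(4))
for n in("side","top","wrist"):
    get_image(n)
    for x in place_of(n,"tube0"): print(n,np.round(x["centre"]),round(x["confidence"],2))
    print(project(n,[c],T).round())
snap("side","s14.png",(280,150,380,270))
```

```text
[0.5232 0.0017 0.1342] 43.619056332382996
[0.5232 0.0007 0.1251] shift [ 0.0387 -0.003   0.0498]
side [241. 222.] 0.86
side [274. 199.] 0.73
side [319. 196.] 0.66
side [259. 205.] 0.49
side [330. 194.] 0.47
[[322. 194.]]
top [302. 203.] 0.76
top [320. 140.] 0.76
top [332. 212.] 0.75
top [296. 133.] 0.72
top [264. 126.] 0.59
[[304. 206.]]
wrist [326. 244.] 0.89
wrist [560. 174.] 0.89
[[325. 246.]]
```

View pics/s14.png

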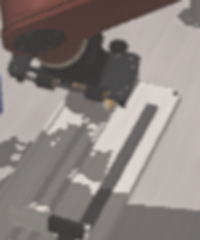

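Request:
arm_command([
  [[0, 0, 0, 0.014, -0.0025, 0.018, -1], [0, 0, 0, 0.014, 0, 0.018, -1], [0, 0, 0, 0.0107, 0, 0.0138, -1], [0, 0, 0, 0, 0, 0, -1], [0, 0, 0, 0, 0, 0, -1]],
])

```text
clock: 28.87
tcp_pos: [0.5197, 0.0046, 0.069]
tool_rot: [0.219, 0.676, 0.669, -0.218]
contact_force: [0.3, 0.3, -1.3]
opening: 0.501
grip_force: 30.0
```

Run:
```python
from h import *
T=pose(); s=observe(); print(T[:3,3].round(4),s["opening"]*87,s["contact_force"].round(1))
c=(T@[.0045,0,.008,1])[:3]; print(c.round(4), "shift",(T[:3,:3].T@(np.array([.521,.003,.051])-c)).round(4),(T[:3,:3].T@[0,0,-.001]).round(5))
```

```text
[0.5197 0.0046 0.069 ] 43.60914545258767 [ 0.3  0.3 -1.3]
[0.5197 0.0036 0.0599] shift [0.0048 0.0012 0.0076] [ 0.00059 -0.       0.00081]
```

Request:
arm_command([
  [[0, 0, 0, 0.0018, 0.0018, 0.0024, -1], [0, 0, 0, 0.0018, 0, 0.0024, -1], [0, 0, 0, 0, 0, 0, -1]],
])

```text
clock: 29.12
tcp_pos: [0.523, 0.0048, 0.0645]
tool_rot: [0.22, 0.677, 0.668, -0.216]
contact_force: [-0.3, -0.3, -1.3]
opening: 0.497
grip_force: 30.0
```

Request:
arm_command([
  [[0, 0, 0, 0.0009, 0, 0.0012, -1], [0, 0, 0, 0, 0, 0, -1]],
])

```text
clock: 29.28
tcp_pos: [0.5225, 0.0047, 0.0627]
tool_rot: [0.22, 0.677, 0.668, -0.217]
contact_force: [-0.8, 1.1, -1.3]
opening: 0.495
grip_force: 30.0
```

Request:
arm_command([
  [[0, 0, 0, 0.0006, 0, 0.0008, -1], [0, 0, 0, 0, 0, 0, -1]],
])

```text
clock: 29.45
tcp_pos: [0.5223, 0.0047, 0.0614]
tool_rot: [0.22, 0.677, 0.668, -0.217]
contact_force: [0.7, 0.6, -0.2]
opening: 0.493
grip_force: 30.0
```

Request:
arm_command([
  [[0, 0, 0, 0.0006, 0, 0.0008, -1], [0, 0, 0, 0, 0, 0, -1]],
])

```text
clock: 29.62
tcp_pos: [0.5227, 0.0046, 0.0607]
tool_rot: [0.22, 0.677, 0.668, -0.217]
contact_force: [0.1, -0.7, 0.7]
opening: 0.5
grip_force: 30.0
```

Request:
arm_command([
  [[0, 0, 0, 0.0006, 0, 0.0008, -1], [0, 0, 0, 0, 0, 0, -1]],
])

```text
clock: 29.78
tcp_pos: [0.5231, 0.0046, 0.0602]
tool_rot: [0.22, 0.677, 0.668, -0.216]
contact_force: [0.6, -0.7, 4.9]
opening: 0.496
grip_force: 30.0
```

Request:
arm_command([
  [[0, 0, 0, 0.0006, 0, 0.0008, -1], [0, 0, 0, 0, 0, 0, -1]],
])

```text
clock: 29.95
tcp_pos: [0.5233, 0.0045, 0.06]
tool_rot: [0.221, 0.677, 0.668, -0.217]
contact_force: [-1.3, 0.1, 10.1]
opening: 0.498
grip_force: 30.0
```

Request:
arm_command([
  [[0, 0, 0, -0.0006, 0, -0.0008, -1], [0, 0, 0, 0, 0, 0, 0.5], [0, 0, 0, 0, 0, 0, 0.5], [0, 0, 0, 0, 0, 0, 0.5], [0, 0, 0, 0, 0, 0, 0.5]],
])

```text
clock: 30.37
tcp_pos: [0.5218, 0.0047, 0.0588]
tool_rot: [0.219, 0.677, 0.668, -0.217]
contact_force: [0.4, 0.4, -0.4]
opening: 0.7
grip_force: 0.0
```

Request:
arm_command([
  [[0, 0, 0, 0, 0, -0.03, 0.5], [0, 0, 0, 0, 0, -0.04, 0.5], [0, 0, 0, 0, 0, -0.04, 1], [0, 0, 0, 0, 0, -0.04, 1], [0, 0, 0, -0.02, 0, -0.03, 1]],
])

```text
clock: 30.78
tcp_pos: [0.5214, 0.0973, 0.2171]
tool_rot: [0.219, 0.676, 0.669, -0.217]
contact_force: [0.3, 0.2, -0.3]
opening: 0.898
grip_force: 0.0
```

Run:
```python
from h import *
T=pose(); s=observe(); print(T.round(3),s["opening"]*87,s["joints"].round(2))
for n in("top","wrist"):
    get_image(n)
    for l in("tube0","row","stop_face","knob_grip"):
        for x in place_of(n,l): print(n,l,np.round(x["centre"]),round(x["confidence"],2),ground(n,x["centre"],.092 if "kn" in l else .051,T).round(4))
im=get_image("top"); cv2.imwrite("pics/t15.png",im[...,::-1])
# orange-ish mask along the rods
hsv=cv2.cvtColor(im,cv2.COLOR_RGB2HSV); m=((hsv[...,0]>8)&(hsv[...,0]<28)&(hsv[...,1]>90)).astype(np.uint8)
m[:190]=0;m[230:]=0;m[:,:260]=0;m[:,:]=m; n,_,st,ce=cv2.connectedComponentsWithStats(m)
for i in range(1,n):
    if st[i,4]>20: print(st[i],ce[i].round(1),ground("top",ce[i],.07).round(4))
```

```text
[[ 0.01   1.    -0.     0.521]
 [ 0.81  -0.008 -0.586  0.097]
 [-0.586  0.006 -0.811  0.217]
 [ 0.     0.     0.     1.   ]] 78.14740674888242 [ 0.38  0.22  1.68 -0.58  1.51  0.5 ]
top tube0 [302. 209.] 0.76 [0.523  0.0082 0.051 ]
top tube0 [323. 142.] 0.69 [ 0.7139 -0.0449  0.051 ]
top tube0 [297. 134.] 0.68 [0.7337 0.0291 0.051 ]
top tube0 [334. 212.] 0.65 [ 0.5172 -0.0794  0.051 ]
top tube0 [259. 124.] 0.53 [0.7598 0.1384 0.051 ]
top row [347. 209.] 0.65 [ 0.525  -0.1159  0.051 ]
top knob_grip [203. 231.] 0.46 [0.4528 0.2702 0.092 ]
wrist tube0 [547. 122.] 0.94 [0.7302 0.055  0.051 ]
wrist tube0 [494. 176.] 0.94 [ 0.7057 -0.018   0.051 ]
wrist tube0 [326. 159.] 0.91 [0.5218 0.0085 0.051 ]
wrist tube0 [326. 204.] 0.69 [ 0.5209 -0.0632  0.051 ]
wrist tube0 [611.  39.] 0.63 [0.7444 0.1363 0.051 ]
wrist row [326. 231.] 0.69 [ 0.5214 -0.1202  0.051 ]
[523 190  34   5 110] [541.7 191.4] [ 0.5849 -0.6553  0.07  ]
[294 201  19  16 288] [303.  208.3] [0.5225 0.0059 0.07  ]
[324 202  19  16 285] [333.3 209.3] [ 0.5217 -0.077   0.07  ]
```

Request:
arm_command([
  [[0, 6, 0, 0, 0, -0.01, 1], [0, 6, 0, 0, 0, 0, 1], [0, 6, 0, 0, 0, 0, 1], [0, 6, 0, 0, 0, 0, 1], [0, 6, 0, 0, 0, 0, 1]],
])

```text
clock: 31.75
tcp_pos: [0.5225, 0.1003, 0.2255]
tool_rot: [0.038, 0.71, 0.702, -0.032]
contact_force: [-0.1, -0.3, 0.5]
opening: 1.001
grip_force: 0.0
```

Request:
arm_command([
  [[0, 6, 0, 0, 0, 0, 1], [0, 0, 0, 0.035, -0.015, 0, 1], [0, 0, 0, 0.035, -0.015, 0, 1], [0, 0, 0, 0.035, -0.015, 0, 1], [0, 0, 0, 0.035, -0.015, 0, 1]],
])

```text
clock: 32.17
tcp_pos: [0.4632, 0.2405, 0.2242]
tool_rot: [0.002, 0.712, 0.702, 0.003]
contact_force: [1.0, 0.6, 0.4]
opening: 1.004
grip_force: 0.0
```

Request:
arm_command([
  [[0, 0, -6.85, 0.02, -0.01, 0, 0.2], [0, 0, -6.85, 0, 0, 0, 0.2], [0, 0, -6.85, 0, 0, 0, 0.2], [0, 0, -6.85, 0, 0, 0, 0.2], [0, 0, -6.85, 0, 0, 0, 0.2]],
])

```text
clock: 32.58
tcp_pos: [0.4535, 0.2608, 0.2239]
tool_rot: [0.003, 0.47, 0.883, 0.002]
contact_force: [0.2, -0.6, -0.2]
opening: 0.703
grip_force: 0.0
```

Request:
arm_command([
  [[0, 0, -6.85, 0, 0, 0, 0], [0, 0, -6.85, 0, 0, 0, 0], [0, 0, -6.85, 0, 0, 0, 0], [0, 0, -6.85, 0, 0, 0, 0], [0, 0, -6.85, 0, 0, 0, 0]],
])

```text
clock: 33.0
tcp_pos: [0.4536, 0.2604, 0.2239]
tool_rot: [0.003, 0.189, 0.982, 0.001]
contact_force: [-0.1, 1.1, 1.2]
opening: 0.507
grip_force: 0.0
```

Request:
arm_command([
  [[0, 0, -6.85, 0, 0, 0, 0], [0, 0, -6.85, 0, 0, 0, 0], [0, 0, -6.85, 0, 0, 0, 0], [0, 0, 0, 0, 0, 0, 0], [0, 0, 0, 0, 0, 0, 0]],
])

```text
clock: 33.42
tcp_pos: [0.4537, 0.2605, 0.2241]
tool_rot: [0.003, 0.016, 1.0, 0.0]
contact_force: [-0.6, 0.5, 0.4]
opening: 0.503
grip_force: 0.0
```

Run:
```python
from h import *
T=pose(); s=observe(); print(T.round(3),yaw(),s["opening"]*87,s["joints"].round(2)); get_image("wrist")
for l in("knob_grip","stop_face"):
        for x in place_of("wrist",l): print(l,np.round(x["centre"]),round(x["confidence"],2),ground("wrist",x["centre"],.092 if "kn" in l else .051,T).round(4))
print(to([.4485,.266,.0975]))
```

```text
[[-0.999  0.031  0.007  0.454]
 [ 0.031  1.     0.001  0.261]
 [-0.007  0.001 -1.     0.224]
 [ 0.     0.     0.     1.   ]] 178.2 43.75250568071948 [ 0.37 -0.02  1.81 -0.    1.35 -1.17]
knob_grip [333. 191.] 0.61 [0.4508 0.2671 0.092 ]
stop_face [301. 255.] 0.79 [0.5284 0.2324 0.051 ]
[0.0064 0.005  0.1268]
```

Request:
arm_command([
  [[0, 0.4, -0.5, 0.007, 0.0055, 0.03, 0], [0, 0, 0, 0, 0, 0.035, 0], [0, 0, 0, 0, 0, 0.035, 0], [0, 0, 0, 0, 0, 0.0265, 0], [0, 0, 0, 0, 0, 0, 0]],
])

```text
clock: 33.98
tcp_pos: [0.4427, 0.2648, 0.0919]
tool_rot: [-0.005, 0.01, 1.0, -0.002]
contact_force: [-1.7, -0.3, -1.6]
opening: 0.498
grip_force: 0.0
```

Request:
arm_command([
  [[0, 0, 0, 0, 0, 0, -1], [0, 0, 0, 0, 0, 0, -1], [0, 0, 0, 0, 0, 0, -1], [0, 0, 0, 0, 0, 0, -1], [0, 0, 0, 0, 0, 0, -1]],
], squeeze=40)

```text
clock: 34.4
tcp_pos: [0.4485, 0.2671, 0.0999]
tool_rot: [0.002, 0.009, 1.0, 0.001]
contact_force: [-0.4, -0.4, -0.7]
opening: 0.21
grip_force: 0.0
```

Run:
```python
from h import *
T=pose(); s=observe(); print(T[:3,3].round(4),yaw(),s["opening"]*87,s["contact_force"].round(1),s["torque"].round(2))
```

```text
[0.4485 0.2671 0.0999] 178.91 18.284456117853427 [-0.4 -0.4 -0.7] [ 0.05 -0.14 -0.01]
```

Request:
arm_command([
  [[0, 0, 0, 0, 0, 0, -1], [0, 0, 0, 0, 0, 0, -1], [0, 0, 0, 0, 0, 0, -1], [0, 0, 0, 0, -0.02, 0, -1], [0, 0, 0, -0.0003, -0.03, 0, -1]],
])

```text
clock: 34.82
tcp_pos: [0.4476, 0.2187, 0.0993]
tool_rot: [0.002, 0.008, 1.0, 0.002]
contact_force: [1.0, 1.8, 7.2]
opening: 0.148
grip_force: 40.0
```

Request:
arm_command([
  [[0, 0, 0, -0.0003, -0.03, 0, -1], [0, 0, 0, -0.0003, -0.03, 0, -1], [0, 0, 0, -0.0003, -0.03, 0, -1], [0, 0, 0, -0.0003, -0.025, 0, -1], [0, 0, 0, 0, -0.01, 0, -1]],
])

```text
clock: 35.23
tcp_pos: [0.4463, 0.0894, 0.0993]
tool_rot: [0.001, 0.01, 1.0, 0.0]
contact_force: [-2.0, 2.9, 8.3]
opening: 0.146
grip_force: 40.0
```

Run:
```python
from h import *
T=pose(); s=observe(); print(T[:3,3].round(4),yaw(),s["opening"]*87,s["contact_force"].round(1),s["torque"].round(2))
```

```text
[0.4463 0.0894 0.0993] 178.83 12.710407650054643 [-2.   2.9  8.3] [ 0.45  0.1  -0.05]
```

Request:
arm_command([
  [[0, 0, 0, 0, -0.006, 0, -1], [0, 0, 0, 0, -0.006, 0, -1], [0, 0, 0, 0, -0.004, 0, -1], [0, 0, 0, 0, -0.004, 0, -1], [0, 0, 0, 0, -0.003, 0, -1]],
])

```text
clock: 35.65
tcp_pos: [0.4461, 0.0688, 0.0993]
tool_rot: [0.001, 0.01, 1.0, 0.001]
contact_force: [-1.1, 1.7, 8.4]
opening: 0.145
grip_force: 40.0
```

Request:
arm_command([
  [[0, 0, 0, 0, -0.003, 0, -1], [0, 0, 0, 0, -0.002, 0, -1], [0, 0, 0, 0, 0, 0, -1]],
])

```text
clock: 35.9
tcp_pos: [0.4461, 0.0637, 0.0993]
tool_rot: [0.001, 0.01, 1.0, 0.001]
contact_force: [-1.3, 1.7, 8.2]
opening: 0.151
grip_force: 40.0
```

Request:
arm_command([
  [[0, 0, 0, 0, -0.001, 0, -1], [0, 0, 0, 0, 0, 0, -1]],
])

```text
clock: 36.07
tcp_pos: [0.4461, 0.063, 0.0993]
tool_rot: [0.001, 0.01, 1.0, 0.001]
contact_force: [-1.5, 2.0, 7.6]
opening: 0.149
grip_force: 40.0
```

Request:
arm_command([
  [[0, 0, 0, 0, -0.001, 0, -1], [0, 0, 0, 0, 0, 0, -1]],
])

```text
clock: 36.23
tcp_pos: [0.4461, 0.0621, 0.0993]
tool_rot: [0.001, 0.009, 1.0, 0.001]
contact_force: [-1.3, 2.5, 8.0]
opening: 0.145
grip_force: 40.0
```

Request:
arm_command([
  [[0, 0, 0, 0, -0.001, 0, -1], [0, 0, 0, 0, -0.001, 0, -1], [0, 0, 0, 0, 0, 0, -1]],
])

```text
clock: 36.48
tcp_pos: [0.446, 0.0601, 0.0993]
tool_rot: [0.001, 0.009, 1.0, 0.001]
contact_force: [-1.9, 2.3, 7.8]
opening: 0.145
grip_force: 40.0
```

Request:
arm_command([
  [[0, 0, 0, 0, -0.001, 0, -1], [0, 0, 0, 0, 0, 0, -1]],
])

```text
clock: 36.65
tcp_pos: [0.446, 0.0591, 0.0993]
tool_rot: [0.001, 0.009, 1.0, 0.001]
contact_force: [-1.1, 2.1, 8.5]
opening: 0.147
grip_force: 40.0
```

Request:
arm_command([
  [[0, 0, 0, 0, -0.001, 0, -1], [0, 0, 0, 0, 0, 0, -1]],
])

```text
clock: 36.82
tcp_pos: [0.446, 0.0581, 0.0993]
tool_rot: [0.002, 0.009, 1.0, 0.001]
contact_force: [-0.3, 2.5, 7.5]
opening: 0.144
grip_force: 40.0
```

Request:
arm_command([
  [[0, 0, 0, 0, -0.0007, 0, -1], [0, 0, 0, 0, 0, 0, -1]],
])

```text
clock: 36.98
tcp_pos: [0.446, 0.0574, 0.0993]
tool_rot: [0.002, 0.009, 1.0, 0.001]
contact_force: [-1.3, 2.8, 8.6]
opening: 0.146
grip_force: 40.0
```

Request:
arm_command([
  [[0, 0, 0, 0, -0.0007, 0, -1], [0, 0, 0, 0, 0, 0, -1]],
])

```text
clock: 37.15
tcp_pos: [0.446, 0.0574, 0.0993]
tool_rot: [0.002, 0.01, 1.0, 0.002]
contact_force: [-1.3, 4.8, 7.9]
opening: 0.142
grip_force: 40.0
```

Request:
arm_command([
  [[0, 0, 0, 0, -0.0007, 0, -1], [0, 0, 0, 0, 0, 0, -1]],
])

```text
clock: 37.32
tcp_pos: [0.446, 0.0573, 0.0993]
tool_rot: [0.002, 0.01, 1.0, 0.002]
contact_force: [-0.9, 8.9, 6.8]
opening: 0.15
grip_force: 40.0
```

Request:
arm_command([
  [[0, 0, 0, 0, -0.0007, 0, -1], [0, 0, 0, 0, 0, 0, -1]],
])

```text
clock: 37.48
tcp_pos: [0.446, 0.0572, 0.0993]
tool_rot: [0.002, 0.01, 1.0, 0.003]
contact_force: [-0.1, 11.6, 8.8]
opening: 0.145
grip_force: 40.0
```

Run:
```python
from h import *
T=pose(); s=observe(); print(T[:3,3].round(4),s["contact_force"].round(1),s["torque"].round(2))
im=get_image("top"); hsv=cv2.cvtColor(im,cv2.COLOR_RGB2HSV); m=((hsv[...,0]>8)&(hsv[...,0]<28)&(hsv[...,1]>90)).astype(np.uint8)
m[:190]=0;m[230:]=0;m[:,:260]=0;m[:,380:]=0; n,_,st,ce=cv2.connectedComponentsWithStats(m)
for i in range(1,n):
    if st[i,4]>20: print(st[i],ce[i].round(1),ground("top",ce[i],.07).round(4))
for l in("row","tube0","stop_face"): 
    for x in place_of("top",l): print(l,np.round(x["centre"],1),ground("top",x["centre"],.051).round(4))
```

```text
[0.446  0.0572 0.0993] [-0.1 11.6  8.8] [ 2.02 -0.04 -0.04]
[301 201  20  16 270] [310.6 208.5] [ 0.5225 -0.0151  0.07  ]
[327 202  19  16 287] [335.9 209.4] [ 0.5216 -0.0844  0.07  ]
row [347.2 206.7] [ 0.5314 -0.1164  0.051 ]
row [287.2 206.2] [0.5289 0.0504 0.051 ]
tube0 [334.9 211.7] [ 0.5167 -0.0824  0.051 ]
tube0 [296.4 133.5] [0.7357 0.0306 0.051 ]
tube0 [309.5 207.5] [ 0.5268 -0.0117  0.051 ]
tube0 [319.6 140.3] [ 0.7177 -0.0355  0.051 ]
tube0 [263.  124.8] [0.7587 0.1259 0.051 ]
tube0 [149.7 206.5] [0.5191 0.4335 0.051 ]
stop_face [296.4 207.7] [0.5254 0.0247 0.051 ]
```

Request:
arm_command([
  [[0, 0, 6, 0, 0, 0, -1], [0, 0, 6, 0, 0, 0, -1], [0, 0, 6, 0, 0, 0, -1], [0, 0, 6, 0, 0, 0, -1], [0, 0, 6, 0, 0, 0, -1]],
])

```text
clock: 38.1
tcp_pos: [0.4464, 0.0584, 0.0993]
tool_rot: [0.001, 0.271, 0.963, 0.004]
contact_force: [1.7, 17.0, 6.9]
opening: 0.143
grip_force: 40.0
```

Request:
arm_command([
  [[0, 0, 6, 0, 0, 0, -1], [0, 0, 6, 0, 0, 0, -1], [0, 0, 6, 0, 0, 0, -1], [0, 0, 6, 0, 0, 0, -1], [0, 0, 6, 0, 0, 0, -1]],
])

```text
clock: 38.52
tcp_pos: [0.4473, 0.0592, 0.0995]
tool_rot: [0.001, 0.511, 0.86, 0.006]
contact_force: [6.1, 21.2, 1.8]
opening: 0.143
grip_force: 40.0
```

Request:
arm_command([
  [[0, 0, 6, 0, 0, 0, -1], [0, 0, 6, 0, 0, 0, -1], [0, 0, 6, 0, 0, 0, -1], [0, 0, 1, 0, 0, 0, -1], [0, 0, 0, 0, 0, 0, -1]],
])

```text
clock: 38.93
tcp_pos: [0.4481, 0.0595, 0.0995]
tool_rot: [0.0, 0.644, 0.765, 0.007]
contact_force: [9.1, 21.9, 0.1]
opening: 0.149
grip_force: 40.0
```

Run:
```python
from h import *
T=pose(); s=observe(); print(T[:3,3].round(4),yaw(),s["contact_force"].round(1),s["torque"].round(2),s["opening"]*87)
```

```text
[0.4481 0.0595 0.0995] 99.81 [ 9.1 21.9  0.1] [ 3.8  -1.67  0.09] 12.937189748391638
```

Request:
arm_command([
  [[0, 0, 0, 0.0025, 0.0012, 0, -1], [0, 0, 0, 0, 0, 0, -0.3], [0, 0, 0, 0, 0, 0, -0.3], [0, 0, 0, 0, 0, 0, -0.3], [0, 0, 0, 0, 0, -0.03, -0.3]],
])

```text
clock: 39.35
tcp_pos: [0.4414, 0.0574, 0.1226]
tool_rot: [-0.004, 0.643, 0.765, -0.002]
contact_force: [0.0, 0.6, -0.4]
opening: 0.325
grip_force: 0.0
```

Request:
arm_command([
  [[0, 0, 0, 0, 0, -0.035, -1], [0, 0, 0, 0, 0, -0.035, -1], [0, 0, 0, -0.0365, 0.0062, 0, -1], [0, 0, 0, -0.0365, 0.0062, 0, -1], [0, 0, 0, -0.0365, 0.0062, 0, -1]],
])

```text
clock: 39.77
tcp_pos: [0.4831, -0.0485, 0.1986]
tool_rot: [0.001, 0.643, 0.766, 0.001]
contact_force: [-0.3, -0.2, 1.4]
opening: 0.062
grip_force: 0.0
```

Request:
arm_command([
  [[0, 0, 0, -0.0365, 0.0062, 0, -1], [0, 0, 0, -0.0365, 0.0062, 0, -1], [0, 0, 0, -0.0365, 0.0062, 0, -1], [0, 0, 0, 0, 0, 0, -1], [0, 0, 0, 0, 0, 0, -1]],
])

```text
clock: 40.18
tcp_pos: [0.5193, -0.1538, 0.1967]
tool_rot: [-0.001, 0.645, 0.764, 0.0]
contact_force: [-0.3, 0.1, 0.2]
opening: 0.006
grip_force: 0.0
```

Run:
```python
from h import *
T=pose(); s=observe(); print(T.round(4),yaw(),s["contact_force"].round(1),s["opening"]*87)
for n in("top","wrist"):
  get_image(n)
  for l,z in(("plunger_top",.119),("knob_grip",.092),("row",.051),("stop_face",.051)):
    for x in place_of(n,l): print(n,l,np.round(x["centre"],1),round(x["confidence"],2),ground(n,x["centre"],z,T).round(4))
print(to([.5215,-.150,.137]))
```

```text
[[-0.1688  0.9857 -0.0014  0.5193]
 [ 0.9857  0.1688  0.0018 -0.1538]
 [ 0.002  -0.0011 -1.      0.1967]
 [ 0.      0.      0.      1.    ]] 99.72 [-0.3  0.1  0.2] 0.5028484319581547
top plunger_top [149.1 205. ] 0.19 [0.5178 0.4107 0.119 ]
top knob_grip [283.  234.6] 0.51 [0.449  0.0568 0.092 ]
top knob_grip [149.6 210.1] 0.28 [0.5062 0.4183 0.092 ]
top row [345.1 209.4] 0.72 [ 0.5238 -0.1107  0.051 ]
top stop_face [298.9 210.3] 0.63 [0.5183 0.0176 0.051 ]
wrist plunger_top [329.6 208.4] 0.91 [ 0.5214 -0.1488  0.119 ]
wrist row [334.7 158.8] 0.65 [ 0.522  -0.1216  0.051 ]
[0.001  0.0017 0.0608]
```

Request:
arm_command([
  [[0, 0, 0, 0.003, 0.0015, 0.025, -1], [0, 0, 0, 0, 0, 0.025, -1], [0, 0, 0, 0, 0, 0.006, -1], [0, 0, 0, 0, 0, 0, -1], [0, 0, 0, 0, 0, 0, -1]],
])

```text
clock: 41.1
tcp_pos: [0.5209, -0.1486, 0.1419]
tool_rot: [-0.0, 0.643, 0.766, 0.001]
contact_force: [0.4, 0.4, 0.3]
opening: 0.004
grip_force: 0.0
```

Request:
arm_command([
  [[0, 0, 0, 0, 0, 0.005, -1], [0, 0, 0, 0, 0, 0.005, -1], [0, 0, 0, 0, 0, 0.003, -1], [0, 0, 0, 0, 0, 0.003, -1], [0, 0, 0, 0, 0, 0, -1]],
])

```text
clock: 41.52
tcp_pos: [0.5217, -0.1491, 0.1261]
tool_rot: [0.001, 0.643, 0.766, 0.001]
contact_force: [1.8, -0.4, 3.4]
opening: 0.006
grip_force: 1.8
```

Run:
```python
from h import *
T=pose(); s=observe(); print(T[:3,3].round(4),s["contact_force"].round(1),s["opening"]*87)
```

```text
[ 0.5217 -0.1491  0.1261] [ 1.8 -0.4  3.4] 0.5225302691695575
```

Pressing the plunger; push on until the force jumps past the spring's 6.5 N.

Request:
arm_command([
  [[0, 0, 0, 0, 0, 0.003, -1], [0, 0, 0, 0, 0, 0.002, -1], [0, 0, 0, 0, 0, 0, -1]],
])

```text
clock: 41.77
tcp_pos: [0.5217, -0.149, 0.1209]
tool_rot: [0.001, 0.643, 0.766, 0.001]
contact_force: [2.7, -1.1, 4.4]
opening: 0.004
grip_force: 2.6
```

Request:
arm_command([
  [[0, 0, 0, 0, 0, 0.0015, -1], [0, 0, 0, 0, 0, 0, -1]],
])

```text
clock: 41.93
tcp_pos: [0.5217, -0.149, 0.1196]
tool_rot: [0.001, 0.643, 0.766, 0.001]
contact_force: [2.3, -0.5, 5.8]
opening: 0.008
grip_force: 2.8
```

Request:
arm_command([
  [[0, 0, 0, 0, 0, 0.001, -1], [0, 0, 0, 0, 0, 0, -1]],
])

```text
clock: 42.1
tcp_pos: [0.5217, -0.149, 0.1193]
tool_rot: [0.001, 0.643, 0.766, 0.001]
contact_force: [1.0, -0.6, 8.9]
opening: 0.005
grip_force: 4.5
```

Request:
arm_command([
  [[0, 0, 0, 0, 0, 0.001, -1], [0, 0, 0, 0, 0, 0, -1]],
])

```text
clock: 42.27
tcp_pos: [0.5218, -0.1491, 0.1193]
tool_rot: [0.001, 0.643, 0.766, 0.001]
contact_force: [-2.4, 0.0, 15.0]
opening: 0.006
grip_force: 7.5
```

Request:
arm_command([
  [[0, 0, 0, 0, 0, 0, -1], [0, 0, 0, 0, 0, -0.01, -1], [0, 0, 0, 0, 0, -0.01, -1], [0, 0, 0, 0, 0, -0.03, -1], [0, 0, 0, 0, 0, -0.03, -1]],
])

```text
clock: 42.68
tcp_pos: [0.5185, -0.1476, 0.1956]
tool_rot: [-0.004, 0.643, 0.766, -0.0]
contact_force: [0.7, -0.0, 1.0]
opening: 0.004
grip_force: 0.0
```

Request:
arm_command([
  [[0, 0, 0, 0.0361, -0.0063, 0, 0], [0, 0, 0, 0.0361, -0.0063, 0, 0], [0, 0, 0, 0.0361, -0.0063, 0, 0], [0, 0, 0, 0.0361, -0.0063, 0, 0], [0, 0, 0, 0.0361, -0.0063, 0, 0]],
])

```text
clock: 43.1
tcp_pos: [0.4566, 0.0251, 0.1965]
tool_rot: [-0.001, 0.644, 0.765, -0.0]
contact_force: [0.1, -0.0, 0.3]
opening: 0.305
grip_force: 0.0
```

Request:
arm_command([
  [[0, 0, 0, 0.0361, -0.0063, 0, 0], [0, 0, 0, 0, 0, 0, 0], [0, 0, 0, 0, 0, 0, 0], [0, 0, 0, 0, 0, 0, 0]],
])

```text
clock: 43.43
tcp_pos: [0.4458, 0.0581, 0.1969]
tool_rot: [-0.001, 0.643, 0.766, 0.0]
contact_force: [-0.3, 0.8, -0.4]
opening: 0.485
grip_force: 0.0
```

Run:
```python
from h import *
T=pose(); s=observe(); print(T.round(4),yaw(),s["contact_force"].round(1),s["opening"]*87); get_image("wrist")
for l,z in(("knob_grip",.092),("stop_face",.051),("plunger_top",.119)):
    for x in place_of("wrist",l): print(l,np.round(x["centre"],1),round(x["confidence"],2),ground("wrist",x["centre"],z,T).round(4))
print(to([.4472,.0585,.0985]))
```

```text
[[-1.735e-01  9.848e-01 -8.000e-04  4.458e-01]
 [ 9.848e-01  1.735e-01  8.000e-04  5.810e-02]
 [ 9.000e-04 -6.000e-04 -1.000e+00  1.969e-01]
 [ 0.000e+00  0.000e+00  0.000e+00  1.000e+00]] 99.99 [-0.3  0.8 -0.4] 42.214982218442735
knob_grip [331.9 207.3] 0.86 [0.4512 0.0567 0.092 ]
stop_face [401.3 245.7] 0.61 [0.526  0.0195 0.051 ]
stop_face [393.3 201. ] 0.4 [0.5085 0.0612 0.051 ]
[0.0012 0.0009 0.0986]
```

Request:
arm_command([
  [[0, 0, 0, 0.001, 0.0015, 0.03, 0], [0, 0, 0, 0, 0, 0.03, 0], [0, 0, 0, 0, 0, 0.025, 0], [0, 0, 0, 0, 0, 0.0135, 0], [0, 0, 0, 0, 0, 0, 0]],
])

```text
clock: 44.05
tcp_pos: [0.4448, 0.0587, 0.0951]
tool_rot: [-0.003, 0.644, 0.765, -0.002]
contact_force: [-1.0, -0.6, -0.4]
opening: 0.5
grip_force: 0.0
```

Request:
arm_command([
  [[0, 0, 0, 0, 0, 0, -1], [0, 0, 0, 0, 0, 0, -1], [0, 0, 0, 0, 0, 0, -1], [0, 0, 0, 0, 0, 0, -1], [0, 0, 0, 0, 0, 0, -1]],
], squeeze=40)

```text
clock: 44.47
tcp_pos: [0.4485, 0.0594, 0.0999]
tool_rot: [0.001, 0.643, 0.766, 0.001]
contact_force: [0.1, 0.2, -0.5]
opening: 0.207
grip_force: 0.0
```

Request:
arm_command([
  [[0, 0, 0, 0, 0, 0, -1], [0, 0, 0, 0, 0, 0, -1], [0, 0, 0, 0, 0, 0, -1], [0, 0, 0, 0, 0, 0, -1]],
])

```text
clock: 44.8
tcp_pos: [0.4485, 0.0595, 0.0996]
tool_rot: [0.001, 0.643, 0.766, 0.001]
contact_force: [1.6, 0.8, 4.6]
opening: 0.147
grip_force: 40.0
```

Run:
```python
from h import *
T=pose(); s=observe(); print(T[:3,3].round(4),yaw(),s["contact_force"].round(1),s["torque"].round(2),s["opening"]*87)
```

```text
[0.4485 0.0595 0.0996] 99.93 [1.6 0.8 4.6] [ 0.06 -0.22 -0.04] 12.76626138859957
```

Loosen: turn −79.5° then slide back 0.21.

Request:
arm_command([
  [[0, 0, -6, 0, 0, 0, -1], [0, 0, -6, 0, 0, 0, -1], [0, 0, -6, 0, 0, 0, -1], [0, 0, -6, 0, 0, 0, -1], [0, 0, -6, 0, 0, 0, -1]],
])

```text
clock: 45.22
tcp_pos: [0.4476, 0.0591, 0.0995]
tool_rot: [-0.0, 0.421, 0.907, 0.0]
contact_force: [-2.8, -2.8, 9.0]
opening: 0.148
grip_force: 40.0
```

Request:
arm_command([
  [[0, 0, -6, 0, 0, 0, -1], [0, 0, -6, 0, 0, 0, -1], [0, 0, -6, 0, 0, 0, -1], [0, 0, -6, 0, 0, 0, -1], [0, 0, -6, 0, 0, 0, -1]],
])

```text
clock: 45.63
tcp_pos: [0.447, 0.0592, 0.0994]
tool_rot: [-0.001, 0.172, 0.985, 0.0]
contact_force: [-5.3, -1.5, 11.3]
opening: 0.145
grip_force: 40.0
```

Request:
arm_command([
  [[0, 0, -6, 0, 0, 0, -1], [0, 0, -6, 0, 0, 0, -1], [0, 0, -6, 0, 0, 0, -1], [0, 0, -1, 0, 0, 0, -1], [0, 0, 0, 0, 0, 0, -1]],
])

```text
clock: 46.05
tcp_pos: [0.4469, 0.0592, 0.0994]
tool_rot: [-0.001, 0.009, 1.0, 0.0]
contact_force: [-5.3, -1.9, 11.4]
opening: 0.144
grip_force: 40.0
```

Run:
```python
from h import *
T=pose(); s=observe(); print(T[:3,3].round(4),yaw(),s["contact_force"].round(1),s["torque"].round(2),s["opening"]*87)
```

```text
[0.4469 0.0592 0.0994] 179.02 [-5.3 -1.9 11.4] [-0.14  0.84  0.06] 12.497879829918471
```

Request:
arm_command([
  [[0, 0, 0, 0.001, 0.01, 0, -1], [0, 0, 0, 0.0003, 0.025, 0, -1], [0, 0, 0, 0.0003, 0.03, 0, -1], [0, 0, 0, 0.0003, 0.03, 0, -1], [0, 0, 0, 0.0003, 0.03, 0, -1]],
])

```text
clock: 46.47
tcp_pos: [0.448, 0.185, 0.0995]
tool_rot: [0.001, 0.01, 1.0, -0.0]
contact_force: [2.0, -3.6, 3.7]
opening: 0.15
grip_force: 40.0
```

Request:
arm_command([
  [[0, 0, 0, 0.0003, 0.03, 0, -1], [0, 0, 0, 0.0003, 0.025, 0, -1], [0, 0, 0, 0, 0.012, 0, -1], [0, 0, 0, 0, 0.006, 0, -1], [0, 0, 0, 0, 0, 0, -1]],
])

```text
clock: 46.88
tcp_pos: [0.4488, 0.2586, 0.0995]
tool_rot: [0.0, 0.009, 1.0, 0.001]
contact_force: [-0.1, 1.3, 6.7]
opening: 0.149
grip_force: 40.0
```

Request:
arm_command([
  [[0, 0, 0, 0, 0.004, 0, -1], [0, 0, 0, 0, 0.004, 0, -1], [0, 0, 0, 0, 0, 0, -1]],
])

```text
clock: 47.13
tcp_pos: [0.4488, 0.2652, 0.0995]
tool_rot: [0.0, 0.009, 1.0, 0.001]
contact_force: [-0.9, 0.8, 6.9]
opening: 0.146
grip_force: 40.0
```

Request:
arm_command([
  [[0, 0, 0, 0, 0.002, 0, -1], [0, 0, 0, 0, 0.001, 0, -1], [0, 0, 0, 0, 0, 0, -1]],
])

```text
clock: 47.38
tcp_pos: [0.4489, 0.2675, 0.0995]
tool_rot: [0.0, 0.01, 1.0, 0.0]
contact_force: [-1.4, -0.5, 7.1]
opening: 0.148
grip_force: 40.0
```

Request:
arm_command([
  [[0, 0, 0, 0, 0.0015, 0, -1], [0, 0, 0, 0, 0, 0, -1]],
])

```text
clock: 47.55
tcp_pos: [0.4489, 0.2677, 0.0994]
tool_rot: [-0.0, 0.009, 1.0, -0.001]
contact_force: [-1.7, -7.7, 9.4]
opening: 0.143
grip_force: 40.0
```

Request:
arm_command([
  [[0, 0, 0, 0, 0.0015, 0, -1], [0, 0, 0, 0, 0, 0, -1]],
])

```text
clock: 47.72
tcp_pos: [0.4489, 0.2679, 0.0994]
tool_rot: [-0.0, 0.009, 1.0, -0.002]
contact_force: [-1.0, -11.7, 11.7]
opening: 0.146
grip_force: 40.0
```

Against the end. Relax slightly, release, rise and check.

Request:
arm_command([
  [[0, 0, 0, 0, -0.001, 0, -1], [0, 0, 0, 0, 0, 0, -0.3], [0, 0, 0, 0, 0, 0, -0.3], [0, 0, 0, 0, 0, 0, -0.3], [0, 0, 0, 0, 0, -0.03, -0.3]],
])

```text
clock: 48.13
tcp_pos: [0.4442, 0.2682, 0.1229]
tool_rot: [-0.005, 0.01, 1.0, -0.002]
contact_force: [-0.5, 0.3, -1.1]
opening: 0.322
grip_force: 0.0
```

Request:
arm_command([
  [[0, 0, 0, 0, 0, -0.04, -0.3], [0, 0, 0, 0, 0, -0.04, 1], [0, 0, 0, 0, 0, -0.03, 1], [0, 0, 0, 0, 0, 0, 1], [0, 0, 0, 0, 0, 0, 1]],
])

```text
clock: 48.55
tcp_pos: [0.4497, 0.2708, 0.241]
tool_rot: [0.002, 0.009, 1.0, 0.001]
contact_force: [0.9, -0.9, -1.5]
opening: 0.568
grip_force: 0.0
```

Run:
```python
from h import *
T=pose(); s=observe(); print(T[:3,3].round(4),s["clock"],s["contact_force"].round(1))
im=get_image("top"); hsv=cv2.cvtColor(im,cv2.COLOR_RGB2HSV); m=((hsv[...,0]>8)&(hsv[...,0]<28)&(hsv[...,1]>90)).astype(np.uint8)
m[:190]=0;m[230:]=0;m[:,:260]=0;m[:,380:]=0; n,_,st,ce=cv2.connectedComponentsWithStats(m)
for i in range(1,n):
    if st[i,4]>20: print(st[i],ce[i].round(1),ground("top",ce[i],.07).round(4))
for l,z in(("tube0",.035),("bowl",0),("slip_cup",0),("spatula",0),("plunger_top",.119)):
    for x in place_of("top",l): print(l,np.round(x["centre"]),round(x["confidence"],2),ground("top",x["centre"],z).round(3))
get_image("wrist")
for l,z in(("knob_grip",.092),("stop_face",.051)):
    for x in place_of("wrist",l): print(l,np.round(x["centre"],1),round(x["confidence"],2),ground("wrist",x["centre"],z,T).round(4))
im=get_image("wrist"); cv2.imwrite("pics/wend.png",im[...,::-1])
K=project("wrist",[[.4489,.2675,.103]],T)[0]; x,y=int(K[0]),int(K[1]); g=cv2.cvtColor(im,cv2.COLOR_RGB2GRAY)[max(0,y-60):y+60,x-60:x+60]; mm=(g<45).astype(np.uint8)
n,lab,st,ce=cv2.connectedComponentsWithStats(mm); 
for i in range(1,n):
    if st[i,4]>60: print("dark",st[i],ce[i].round(1))
```

```text
[0.4497 0.2708 0.241 ] 48.55 [ 0.9 -0.9 -1.5]
[301 201  20  16 281] [310.3 208.8] [ 0.5218 -0.0143  0.07  ]
[327 202  19  16 287] [335.9 209.4] [ 0.5216 -0.0844  0.07  ]
tube0 [335. 211.] 0.87 [ 0.52  -0.083  0.035]
tube0 [261. 125.] 0.74 [0.762 0.133 0.035]
tube0 [310. 208.] 0.6 [ 0.526 -0.013  0.035]
tube0 [320. 142.] 0.55 [ 0.715 -0.037  0.035]
tube0 [294. 131.] 0.53 [0.747 0.037 0.035]
bowl [151. 205.] 0.72 [0.528 0.448 0.   ]
bowl [220. 204.] 0.32 [0.535 0.248 0.   ]
slip_cup [337. 210.] 0.66 [ 0.525 -0.089  0.   ]
slip_cup [473. 240.] 0.63 [ 0.446 -0.484  0.   ]
spatula [167. 268.] 0.72 [0.347 0.393 0.   ]
plunger_top [335. 211.] 0.74 [ 0.512 -0.08   0.119]
plunger_top [364. 208.] 0.69 [ 0.523 -0.157  0.119]
knob_grip [325.6 195.5] 0.86 [0.4543 0.2709 0.092 ]
stop_face [293.5 256.8] 0.9 [0.5337 0.2338 0.051 ]
dark [ 50  33  25  61 982] [62.  62.2]
dark [ 0 42 19  9 71] [ 6.8 44. ]
```

```bash
python3 -c "
from workcell import sign_off; print(sign_off())"
```

```text
the job is handed in; nothing more can be done
None
```

The job is handed in: both tubes on the bench were laid on the rods, locked and date-marked, then left on the rods with the clamp loose and the stop fully back. One of the two fell over onto the jig's lip early on, apparently the announced knock, and I recovered it. I viewed 17 pictures, 3 over the limit of 14.

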